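# Put the washed analyser parts away: service tray and crosswise drying tower

### The job

Put away the washed analyser parts that are on the bench: lay the spatula, the brush and the T-brackets, as many as there are, flat in the service tray, each fully down in the nest shaped for it, with the spatula's blade and the brush's head in the wide parts of their nests. Stack the six white rack runners on the drying stand as a crosswise tower in three layers of two: the bottom pair lies across the stand's two steel rails, one near each end of the rails, the middle pair lies across the bottom pair, directly above the rails, and the top pair lies directly above the bottom pair, all centred on the stand. Leave everything else on the bench where it is.

Things in the scene. Friction and masses are not known exactly. Their poses are not given: they have to be found in the camera images.
- tray: Fixed service tray, 262 x 104 mm: white floor 4 mm thick, grey walls 6 mm above that. Origin: centre of underside, x along its length, y across, z up. At its -x part two stepped nests side by side (x -126 to +24 mm): the spatula's at +y, the brush's at -y. At its +x part two plain nests for brackets, each 36 mm along x, 94 mm along y. Parts have 4 to 5 mm of play all round.
- nest_spatula (a point): Point on the floor of the spatula nest (4 mm above the bench) where the spatula's origin comes to lie; axes as the tray's; tray x -62, y +24 mm. The nest is 26 mm wide for the handle at its -x end and 46 mm wide for the blade at its +x end (tray x -43 to +24 mm): the blade points to the tray's +x.
- nest_brush (a point): Point on the floor of the brush nest (4 mm above the bench) where the brush's origin comes to lie; axes as the tray's; tray x -49, y -26 mm. The nest is 38 mm wide for the head at its -x end (tray x -126 to -62 mm) and 28 mm wide for the handle at its +x end: the head points to the tray's -x.
- nest_bracket_a (a point): Centre of the floor of the first bracket nest (4 mm above the bench), tray x +48, y 0 mm; axes as the tray's. The bracket's length lies along the tray's y, either way round.
- nest_bracket_b (a point): Centre of the floor of the second bracket nest, tray x +108, y 0 mm; otherwise as the first. With one bracket, either nest will do.
- stand: Fixed drying stand: white plate 130 x 130 x 6 mm, two steel rails along its y at x -40 and +40 mm, 12 mm wide, 100 mm long, tops 20 mm above the bench. Origin: centre of underside, z up. Tower: bottom runners along x, centres x 0, y -36 and +36 mm, 29 mm above the bench; middle ones along y, centres x -36 and +36 mm, y 0, 47 mm up; top ones as the bottom ones, 65 mm up. 12 mm, 10 degrees are allowed.
- runner_a: Washed rack runner: white plastic bar 120 x 18 x 18 mm with five flat grey dots on top, lying flat. Origin at the centre of the bar (9 mm above what it lies on), x along its length, z up. About 40 g. The six runners are alike and always present; any may go anywhere in the tower.
- runner_b: Washed rack runner: white plastic bar 120 x 18 x 18 mm with five flat grey dots on top, lying flat. Origin at the centre of the bar (9 mm above what it lies on), x along its length, z up. About 40 g. The six runners are alike and always present; any may go anywhere in the tower.
- runner_c: Washed rack runner: white plastic bar 120 x 18 x 18 mm with five flat grey dots on top, lying flat. Origin at the centre of the bar (9 mm above what it lies on), x along its length, z up. About 40 g. The six runners are alike and always present; any may go anywhere in the tower.
- runner_d: Washed rack runner: white plastic bar 120 x 18 x 18 mm with five flat grey dots on top, lying flat. Origin at the centre of the bar (9 mm above what it lies on), x along its length, z up. About 40 g. The six runners are alike and always present; any may go anywhere in the tower.
- runner_e: Washed rack runner: white plastic bar 120 x 18 x 18 mm with five flat grey dots on top, lying flat. Origin at the centre of the bar (9 mm above what it lies on), x along its length, z up. About 40 g. The six runners are alike and always present; any may go anywhere in the tower.
- runner_f: Washed rack runner: white plastic bar 120 x 18 x 18 mm with five flat grey dots on top, lying flat. Origin at the centre of the bar (9 mm above what it lies on), x along its length, z up. About 40 g. The six runners are alike and always present; any may go anywhere in the tower.
- spatula: Spatula lying flat: black handle 85 x 16 mm, 15 mm high, flat steel blade 55 x 36 x 4 mm in line with it at the +x end, undersides level. Origin: underside of the handle near its centre of mass, where it is best gripped; handle from x -59 to +26 mm, blade from +26 to +81 mm; z up. About 60 g. May be absent.
- spatula_tip (a point): Middle of the front edge of the spatula's blade, 81 mm from its origin.
- brush: Brush lying flat: pale wooden handle 88 x 18 mm, wider head 52 x 28 mm with black rigid bristle bands at the +x end, all 13 mm high. Origin: underside of the handle near the head and the centre of mass, where it is best gripped; handle from x -68 to +20 mm, head from +20 to +72 mm; z up. About 50 g. May be absent.
- brush_tip (a point): Middle of the front end of the brush's head, 72 mm from its origin.
- bracket_a: Aluminium T-bracket: base plate 84 x 28 x 4 mm with an upright rib 36 mm long (along x), 10 mm thick, on its middle, top 18 mm above the underside; grip it by the rib. Origin under its centre, at the underside; x along its length, z up. About 50 g. The two brackets are alike; each fits either bracket nest. May be absent.
- bracket_b: Aluminium T-bracket: base plate 84 x 28 x 4 mm with an upright rib 36 mm long (along x), 10 mm thick, on its middle, top 18 mm above the underside; grip it by the rib. Origin under its centre, at the underside; x along its length, z up. About 50 g. The two brackets are alike; each fits either bracket nest. May be absent.
- vial: Small closed bottle, 28 mm across, 50 mm tall, upright; origin under its centre. Not part of the job: leave it alone.
- jar: Small closed jar, 44 mm across, 55 mm tall, upright; origin under its centre. Not part of the job: leave it alone.
- mouse: Black computer mouse, 100 x 58 x 33 mm; origin under its centre. Not part of the job: leave it alone.
- marker: White marker pen with a black cap, 110 x 12 x 12 mm, lying; origin under its centre. Not part of the job: leave it alone.
Mind the look-alikes: they are no part of the job. Leave any pink look-alike of the brush alone.

How it is judged:
By the outcome, as a careful person would: the job done as asked, in the order asked, and still so for the second after the job is handed in, with the robot touching nothing.
Of spatula, brush, bracket_a, bracket_b only 2 to 4 are there at a start; the rules pass over those that are not, and their reading is None.
At some moment in a run one of spatula, bracket_a, bracket_b may be knocked a few centimetres aside while the robot is not near it.
Once in a run the grip may slacken for a moment while it holds something.
It also fails if it takes over 210 s, if anything falls off the work surface, if the arm or the gripper's body presses on something with over 40 N, if the wrist force passes 120 N, or if a joint passes its speed limit or range.

### The arm

A 6-joint arm with a two-finger parallel gripper is mounted at the origin on the work surface. World frame = base frame: x ahead of the robot, y to its left, z up, the work surface at z = 0. Lengths are in mm, angles in rad, forces in N, time in s.
With the tool pointing down it reaches from about 275 to 725 mm from the base axis. Payload 15.9 kg.
Tool frame: the origin (TCP) lies on the centre line of the jaws, within the pads' length; the fingertips stand 22 mm ahead of it and the grasp point (between the pads) lies 3 mm ahead of it (arm.tip_extent is the distance from the TCP to the fingertips, in mm); z points along the fingers, y is the line along which they close (so a half turn about z gives the same grasp; the last joint's range is limited). The gripper opens to 85 mm and grips with 20 to 120 N. Pads are 22 mm wide; open, the fingers measure 114 mm over their backs; the gripper's body (76 mm by 85 mm) begins 54 mm behind the grasp point. The pads swing forward as they close: fully open they stand 13 mm farther back than shut.
Start: joints at [1.177, 0.213, -0.034, 1.323, 0, 1.571], TCP at [191.843, 461.716, 253.306] pointing down, gripper open.
Joint ranges: [-2.98, 2.98], [-0.74, 1.72], [-1.14, 1.35], [-2.1, 2.04], [-1.57, 1.44], [-3.14, 3.14]. Speed limits (rad/s): [1.89, 1.89, 2.39, 2.57, 3.14, 3.14].

### API

Orientations are given as a rotation vector (axis times angle).
In Python, from rig import arm gives the robot as it stands.
- The arm moves only by the tool play_rows, never from a script. Its argument "series" is a list of rows, each a list of 7 numbers: the shift along the tool's x, y, z in mm, then the turn, a rotation vector about the tool's x, y, z in rad, then the closure in counts, from 0 (fully open) to 255 (shut). In form: [[dx, dy, dz, ax, ay, az, gripper], ...]. A call has 1 to 5 rows; each row shifts and turns the commanded pose from where the row before left it, along the tool's axes as they then stand; what a row does not reach is not made up. A row lasts 1/8 s, in which the tool goes at most 62.5 mm and 10.7 degrees, less where a joint would pass 70% of its speed; a pose out of reach is approached as far as the arm can. A call is refused whole if a number of a shift passes 62.5 or a number of a turn 0.188, either way. A call with a gripper value outside its range is refused whole. The fingers move at their own pace and stop on an object; the grip force is fixed at half the most. Time passes only in rows, so rows that do not move let the fingers close. It gives the time, the measured TCP pose, the force, the opening and the grip force at its end, in the units of the state.
- arm.get_state(): the state, without advancing time (a new reading comes with each control period).
- arm.camera(name): name is "scene" or "top" or "wrist"; returns a dict with "frame" (480x640x3 uint8, red, green, blue), "intrinsics" (3x3 intrinsics, pixels), "dist_coeffs" ([k1, k2, p1, p2, k3] as OpenCV has them; the pictures are not rectified), "world_from_camera" (4x4, takes a point from camera to world coordinates). Camera axes: x right, y down, z forward; pixel columns grow to the right and rows downward; lengths in mm; the calibration is good to about 2 mm. A picture is of the moment at which its call begins. There is no depth.
- arm.close_job(): hands the job in; it is judged then, once.
The state is a dict: "time_s": time; "qpos": joint angles; "qvel": joint speeds; "effort": joint torques, N m; "tool_pos": TCP position; "tool_rot": TCP orientation; "wrist_force": force on the tool from outside, world axes, zero at the start; "ft_torque": the same for the moment, N m; "gripper_width": finger opening in mm; "grip_force": force on a finger pad.
Only numpy, scipy, OpenCV 4.12 (cv2) and the standard library are available. Lean on these libraries where they do the work, as an engineer would, in place of code of your own. Each camera call takes 0.05 s, during which the arm holds its last target. There are 200 camera calls.

## Working session

There is one attempt and no reset: what is moved stays moved. The work goes in short steps, Python scripts to look and compute and a tool call to move; the robot and the scene stay as the last step left them, time stands still between calls to the robot, and variables do not carry over. Pictures are saved under pics/ and viewed, at most 14 in all, crops included, and the job is handed in when it is done.

Besides the shell and the picture viewer there is one more tool, called after "Call:" as name(argument=value, ...), one argument or row to a line, values as JSON. play_rows: Moves the arm, as the interface text tells. Its arguments: {"type":"object","properties":{"series":{"type":"array"}},"required":["series"]}

```bash
mkdir -p pics; ls
cat > h.py <<'E'
import numpy as np, cv2
from rig import arm
from scipy.spatial.transform import Rotation as R
def shot(n,save=None):
    c=arm.camera(n)
    c['bgr']=cv2.cvtColor(c['frame'],cv2.COLOR_RGB2BGR)
    np.savez('/tmp/%s.npz'%n,frame=c['frame'],K=c['intrinsics'],d=c['dist_coeffs'],T=c['world_from_camera'])
    if save: cv2.imwrite('pics/'+save,c['bgr'])
    return c
def ray(c,px,z):
    p=cv2.undistortPoints(np.array(px,float).reshape(-1,1,2),np.array(c['intrinsics'],float),np.array(c['dist_coeffs'],float)).reshape(-1,2)
    T=np.array(c['world_from_camera']);d=np.c_[p,np.ones(len(p))]@T[:3,:3].T
    return T[:3,3]+d*((z-T[2,3])/d[:,2])[:,None]
def st():
    s=arm.get_state();print({k:np.round(s[k],3).tolist() for k in('time_s','tool_pos','tool_rot','wrist_force','gripper_width','grip_force','qpos')});return s
E
python3 - <<'E'
from h import *
s=st()
print(R.from_rotvec(s['tool_rot']).as_matrix().round(3))
for n in('scene','top','wrist'):
    c=shot(n,n+'0.png');print(n,np.round(c['world_from_camera'],3).tolist(),np.round(c['intrinsics'],1).tolist())
E
```

```text
pics
{'time_s': 0.0, 'tool_pos': [191.745, 461.436, 252.82], 'tool_rot': [-0.615, -3.081, 0.002], 'wrist_force': [0.681, 0.619, -0.328], 'gripper_width': 85.644, 'grip_force': 0.0, 'qpos': [1.177, 0.213, -0.035, 1.324, -0.0, 1.571]}
[[-0.923  0.384 -0.   ]
 [ 0.384  0.923 -0.001]
 [-0.    -0.001 -1.   ]]
scene [[-0.397, 0.752, -0.526, 1062.224], [0.918, 0.322, -0.233, 319.108], [-0.006, -0.576, -0.818, 872.37], [0.0, 0.0, 0.0, 1.0]] [[500.9, 0.0, 318.2], [0.0, 500.9, 248.6], [0.0, 0.0, 1.0]]
top [[0.044, -0.974, 0.224, 257.515], [-0.999, -0.042, 0.013, 58.866], [-0.003, -0.225, -0.974, 1226.779], [0.0, 0.0, 0.0, 1.0]] [[578.3, 0.0, 309.7], [0.0, 578.3, 243.9], [0.0, 0.0, 1.0]]
wrist [[0.384, 0.882, 0.272, 121.867], [0.923, -0.367, -0.114, 490.507], [-0.001, 0.295, -0.956, 372.507], [0.0, 0.0, 0.0, 1.0]] [[337.6, 0.0, 328.1], [0.0, 337.6, 242.2], [0.0, 0.0, 1.0]]
```

View pics/top0.png

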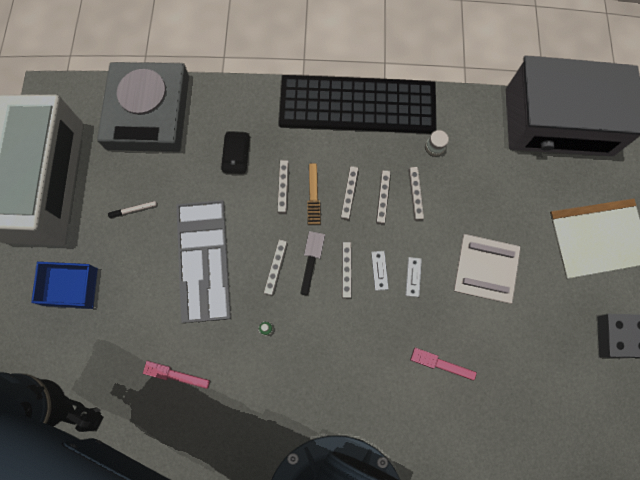

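View pics/scene0.png

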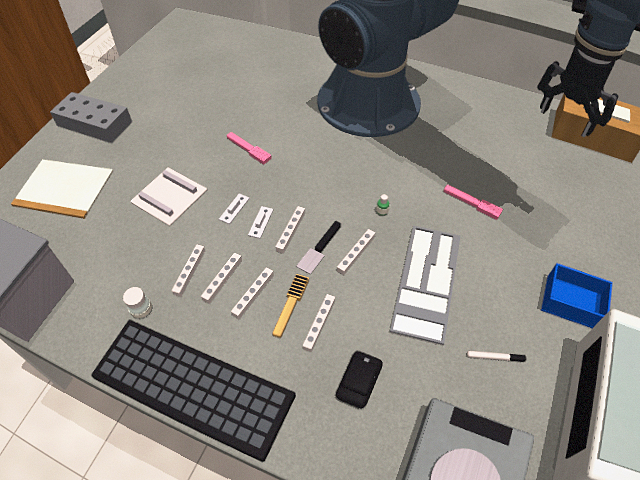

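```bash
cat >> h.py <<'E'
def rect(c,m,x0,z):
    """world min-area rect of mask m at height z: centre, long axis yaw, size"""
    ys,xs=np.nonzero(m); 
    cs,_=cv2.findContours(m.astype(np.uint8),cv2.RETR_EXTERNAL,cv2.CHAIN_APPROX_NONE)
    P=ray(c,(np.vstack(cs).reshape(-1,2)+np.array(x0)),z)[:,:2].astype(np.float32)
    (cx,cy),(w,h),a=cv2.minAreaRect(P)
    if w<h: w,h,a=h,w,a+90
    return np.round([cx,cy,w,h,(a+90)%180-90],1)
E
python3 - <<'E'
from h import *
c=shot('top')
f=c['bgr'];hsv=cv2.cvtColor(f,cv2.COLOR_BGR2HSV);v=hsv[...,2].astype(int);s=hsv[...,1]
roi=np.zeros(v.shape,bool);roi[150:335,165:530]=1
def comps(m,z,name,amin=60):
    m=cv2.morphologyEx((m&roi).astype(np.uint8),cv2.MORPH_CLOSE,np.ones((3,3)))
    n,l,stt,cen=cv2.connectedComponentsWithStats(m)
    for i in range(1,n):
        if stt[i,4]>=amin: print(name,cen[i].round(0),stt[i,4],rect(c,l==i,(0,0),z).tolist())
comps((v>165)&(s<60),18,'white')
comps((hsv[...,0]<25)&(s>90)&(v>90),13,'wood',20)
comps((v<60),10,'black')
E
```

```text
white [282. 186.] 220 [665.6, 141.3, 114.1, 16.2, 0.7]
white [349. 192.] 226 [657.5, -6.3, 116.5, 15.9, -8.3]
white [414. 174.] 66 [704.0, -149.8, 34.9, 14.2, 5.8]
white [383. 196.] 219 [651.6, -81.2, 116.5, 16.0, -5.2]
white [200. 212.] 563 [596.7, 317.7, 89.4, 31.6, -82.3]
white [202. 239.] 583 [537.7, 309.5, 90.0, 31.8, -82.6]
white [487. 269.] 2517 [499.3, -308.9, 125.8, 125.4, 79.9]
white [276. 263.] 200 [491.5, 145.2, 99.6, 15.5, -12.4]
white [347. 270.] 276 [484.0, -5.4, 114.6, 15.0, 1.8]
white [216. 286.] 894 [443.1, 270.6, 144.9, 34.5, 7.4]
white [192. 280.] 992 [437.0, 321.1, 144.7, 43.2, 5.3]
white [379. 270.] 426 [485.3, -75.5, 80.6, 26.5, 6.9]
white [413. 277.] 382 [474.4, -147.8, 81.1, 25.3, -3.3]
wood [313. 196.] 568 [653.1, 73.0, 138.7, 26.3, 2.3]
black [235. 162.] 628 [719.6, 251.9, 60.0, 59.0, 89.7]
black [313. 213.] 207 [607.5, 68.9, 50.0, 26.3, 2.6]
black [308. 276.] 314 [468.6, 76.4, 84.8, 17.1, -9.0]
```

Run:
```python
from h import *
def run(n,boxes):
    d=np.load('/tmp/%s.npz'%n);c=dict(intrinsics=d['K'],dist_coeffs=d['d'],world_from_camera=d['T'])
    f=cv2.cvtColor(d['frame'],cv2.COLOR_RGB2HSV);v=f[...,2].astype(int);s=f[...,1]
    for name,(x0,y0,x1,y1,z,th) in boxes.items():
        m=((v>th)&(s<70))[y0:y1,x0:x1]
        m=cv2.morphologyEx(m.astype(np.uint8),cv2.MORPH_CLOSE,np.ones((3,3)))
        k,l,stt,cen=cv2.connectedComponentsWithStats(m);i=1+np.argmax(stt[1:,4])
        print(n,name,rect(c,l==i,(x0,y0),z).tolist())
shot('scene')
run('top',dict(A=(272,155,294,220,18,150),B=(335,160,362,225,18,150),C=(370,163,394,228,18,150),D=(405,160,430,225,18,150),E=(260,235,290,300,18,150),F=(337,237,357,303,18,150),
 nb=(175,200,232,224,4,170),na=(175,228,232,252,4,170),tray=(172,198,235,326,10,105),stand=(450,230,528,307,6,140),bra=(368,245,392,295,4,150),brb=(400,252,426,300,4,150)))
run('scene',dict(A=(300,292,338,352,18,150),B=(228,266,276,318,18,150),C=(200,250,243,302,18,150),D=(172,243,206,296,18,150),E=(335,228,378,273,18,150),F=(274,205,305,252,18,150),
 nb=(388,312,450,345,4,200),na=(393,287,453,318,4,200),tray=(385,222,466,346,10,120),stand=(128,165,212,224,6,150),bra=(247,204,274,239,4,150),brb=(218,192,250,223,4,150)))
```

```text
top A [666.6, 141.3, 116.1, 16.3, 0.6]
top B [658.0, -6.4, 117.3, 16.7, -8.4]
top C [651.4, -81.2, 117.4, 16.5, -5.2]
top D [663.1, -154.2, 118.1, 16.2, 6.8]
top E [483.8, 146.9, 118.4, 16.6, -12.4]
top F [485.1, -5.4, 116.9, 15.0, 1.8]
top nb [600.5, 320.7, 90.3, 31.5, -82.5]
top na [540.9, 312.6, 90.6, 31.5, -82.3]
top tray [461.7, 300.8, 194.1, 93.7, 6.8]
top stand [502.1, -312.8, 129.5, 128.3, -10.3]
top bra [488.1, -77.1, 83.9, 27.3, 6.9]
top brb [477.1, -150.8, 83.4, 27.3, -3.4]
scene A [665.2, 142.4, 125.2, 72.4, 23.2]
scene B [658.2, -6.2, 120.5, 95.3, 26.1]
scene C [649.6, -80.8, 128.9, 87.7, 28.3]
scene D [662.2, -151.3, 137.5, 71.1, 30.8]
scene E [482.3, 150.0, 113.4, 90.4, 22.3]
scene F [485.6, -5.7, 126.4, 66.9, 24.4]
scene nb [596.7, 320.7, 93.5, 33.8, -81.8]
scene na [537.2, 313.1, 93.6, 33.1, -82.2]
scene tray [486.6, 308.9, 305.4, 177.9, 19.0]
scene stand [495.8, -317.5, 235.5, 182.5, -67.2]
scene bra [484.4, -77.9, 99.7, 59.2, 26.5]
scene brb [472.2, -152.2, 95.7, 72.4, 28.1]
```

```bash
cat > plan.py <<'E'
# usage: plan.py x y phi_deg [x y phi ...] : per leg, turn about tool z (rad) then tool shift (mm), starting from the measured pose
import sys
from h import *
s=st();M=R.from_rotvec(s['tool_rot']).as_matrix();p=s['tool_pos'][:2];phi=np.arctan2(-M[0,1],M[1,1])
print('phi %.1f'%np.degrees(phi),'tilt (tool x,y axes dot z)',M[2,:2].round(3))
a=list(map(float,sys.argv[1:]))
for x,y,f in zip(a[::3],a[1::3],a[2::3]):
    f=np.radians(f);d=np.array([x,y])-p
    print('turn az=%.3f'%(phi-f),'shift x=%.1f y=%.1f'%(-np.cos(f)*d[0]-np.sin(f)*d[1],-np.sin(f)*d[0]+np.cos(f)*d[1]));p=np.array([x,y]);phi=f
E
python3 plan.py 484 73.6 -9; python3 -c "from rig import arm;print(arm.tip_extent)"
```

```text
{'time_s': 0.25, 'tool_pos': [191.809, 461.593, 253.104], 'tool_rot': [-0.615, -3.081, 0.001], 'wrist_force': [0.485, 0.36, 0.094], 'gripper_width': 85.343, 'grip_force': 0.0, 'qpos': [1.177, 0.213, -0.035, 1.324, -0.0, 1.571]}
phi -22.6 tilt (tool x,y axes dot z) [-0. -0.]
turn az=-0.237 shift x=-349.3 y=-337.5
22.0
```

Call:
play_rows(
  series=[
    [0,0,0,0,0,-0.12,100],
    [0,0,0,0,0,-0.117,100],
    [-35,-34,10,0,0,0,100],
    [-35,-34,10,0,0,0,100],
    [-35,-34,10,0,0,0,100],
  ],
)

```text
time_s: 0.88
tool_pos: [280.2, 343.3, 223.0]
tool_rot: [0.245, 3.132, 0.0]
wrist_force: [0.2, 0.3, -0.7]
gripper_width: 52.0
grip_force: 0.0
```

Call:
play_rows(
  series=[
    [-35,-34,10,0,0,0,100],
    [-35,-34,10,0,0,0,100],
    [-35,-34,10,0,0,0,100],
    [-35,-34,10,0,0,0,100],
    [-35,-34,10,0,0,0,100],
  ],
)

```text
time_s: 1.5
tool_pos: [426.7, 147.9, 173.1]
tool_rot: [0.246, 3.132, 0.0]
wrist_force: [0.6, 0.7, 1.0]
gripper_width: 51.9
grip_force: 0.0
```

Call:
play_rows(
  series=[
    [-35,-34,10,0,0,0,100],
    [-34,-31,10,0,0,0,100],
    [0,0,0,0,0,0,100],
    [0,0,0,0,0,0,100],
  ],
)

```text
time_s: 2.0
tool_pos: [483.6, 74.5, 153.2]
tool_rot: [-0.247, -3.131, -0.0]
wrist_force: [-0.8, -0.3, 0.4]
gripper_width: 51.5
grip_force: 0.0
```

Run:
```python
from h import *
c=shot('wrist','w1.png')
K,d,T=c['intrinsics'],c['dist_coeffs'],np.linalg.inv(c['world_from_camera'])
def proj(P): return cv2.projectPoints(np.array([P],float),cv2.Rodrigues(T[:3,:3])[0],T[:3,3],np.array(K,float),np.array(d,float))[0].ravel().round(1)
for P in [(484,73.6,15),(564,60.9,4),(425.7,82.8,15),(483.6,74.5,150)]: print(P,proj(P))
```

```text
(484, 73.6, 15) [327.3 238.2]
(564, 60.9, 4) [327.4 321.1]
(425.7, 82.8, 15) [327.1 162.5]
(483.6, 74.5, 150) [328.4 329.1]
```

View pics/w1.png

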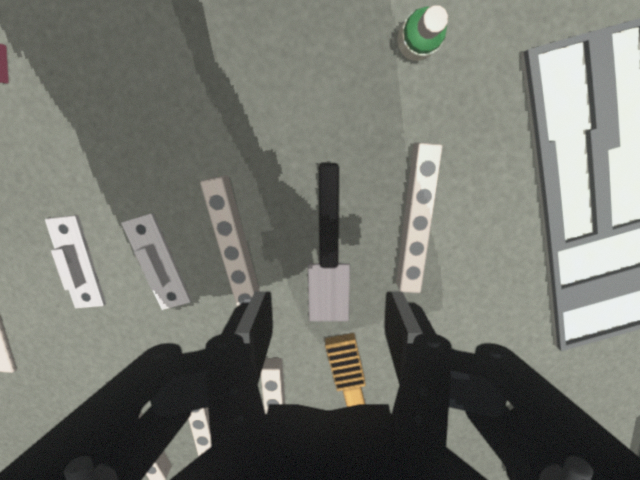

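Call:
play_rows(
  series=[
    [0,-1,40,0,0,0,100],
    [0,0,40,0,0,0,100],
    [0,0,33,0,0,0,100],
    [0,0,10,0,0,0,100],
    [0,0,0,0,0,0,100],
  ],
)

```text
time_s: 2.68
tool_pos: [483.7, 73.9, 30.8]
tool_rot: [-0.245, -3.132, 0.0]
wrist_force: [0.8, 0.0, 0.8]
gripper_width: 52.3
grip_force: 0.0
```

Call:
play_rows(
  series=[
    [0,0,0,0,0,0,255],
    [0,0,0,0,0,0,255],
    [0,0,0,0,0,0,255],
    [0,0,0,0,0,0,255],
  ],
)

```text
time_s: 3.18
tool_pos: [484.5, 73.5, 31.5]
tool_rot: [0.246, 3.13, 0.001]
wrist_force: [-2.7, -0.7, 12.8]
gripper_width: 14.1
grip_force: 58.6
```

Call:
play_rows(
  series=[
    [0,0,-10,0,0,0,255],
    [0,0,-40,0,0,0,255],
    [0,0,-40,0,0,0,255],
    [0,0,0,0,0,0,255],
  ],
)

```text
time_s: 3.68
tool_pos: [485.7, 73.6, 123.7]
tool_rot: [0.246, 3.127, 0.002]
wrist_force: [0.2, -0.3, -1.5]
gripper_width: 13.6
grip_force: 59.1
```

```bash
python3 plan.py 427 322 7.6
```

```text
{'time_s': 3.675, 'tool_pos': [485.674, 73.609, 123.679], 'tool_rot': [0.246, 3.127, 0.002], 'wrist_force': [0.226, -0.29, -1.545], 'gripper_width': 13.574, 'grip_force': 59.117, 'qpos': [0.15, 0.255, -0.317, 0.994, 0.0, 0.307]}
phi -9.0 tilt (tool x,y axes dot z) [-0.005  0.002]
turn az=-0.290 shift x=25.3 y=254.0
```

Call:
play_rows(
  series=[
    [0,0,0,0,0,-0.145,255],
    [0,0,0,0,0,-0.145,255],
    [4,42,0,0,0,0,255],
    [4,42,0,0,0,0,255],
    [4,42,0,0,0,0,255],
  ],
)

```text
time_s: 4.3
tool_pos: [454.5, 197.6, 120.0]
tool_rot: [0.208, -3.134, 0.0]
wrist_force: [1.1, 0.7, -0.2]
gripper_width: 13.7
grip_force: 59.1
```

Call:
play_rows(
  series=[
    [4,42,0,0,0,0,255],
    [4,42,0,0,0,0,255],
    [5,44,0,0,0,0,255],
    [0,0,0,0,0,0,255],
    [0,0,0,0,0,0,255],
  ],
)

```text
time_s: 4.92
tool_pos: [425.0, 321.4, 119.9]
tool_rot: [0.21, -3.134, 0.001]
wrist_force: [0.2, -0.0, -0.5]
gripper_width: 13.7
grip_force: 59.1
```

Run:
```python
from h import *
st();c=shot('wrist','w2.png')
K,d,T=c['intrinsics'],c['dist_coeffs'],np.linalg.inv(c['world_from_camera'])
def proj(P): return cv2.projectPoints(np.array([P],float),cv2.Rodrigues(T[:3,:3])[0],T[:3,3],np.array(K,float),np.array(d,float))[0].ravel().round(1)
a=np.radians(7.6);o=np.array([491.5,306.5]);u=np.array([np.cos(a),np.sin(a)]);w=np.array([-u[1],u[0]])
for x,y in [(-131,52),(-131,-52),(131,52),(131,-52),(-62,24),(-126,11),(-126,37)]: q=o+x*u+y*w;print((x,y),proj((q[0],q[1],10)))
```

```text
{'time_s': 4.925, 'tool_pos': [424.999, 321.362, 119.902], 'tool_rot': [0.21, -3.134, 0.001], 'wrist_force': [0.155, -0.043, -0.461], 'gripper_width': 13.683, 'grip_force': 59.142, 'qpos': [0.648, 0.342, -0.205, 1.024, -0.0, 0.514]}
(-131, 52) [371.3 152.3]
(-131, -52) [214.4 152.7]
(131, 52) [359.7 453.8]
(131, -52) [244.8 453.1]
(-62, 24) [328.8 251.4]
(-126, 11) [309.3 159.9]
(-126, 37) [348.5 160. ]
```

View pics/w2.png

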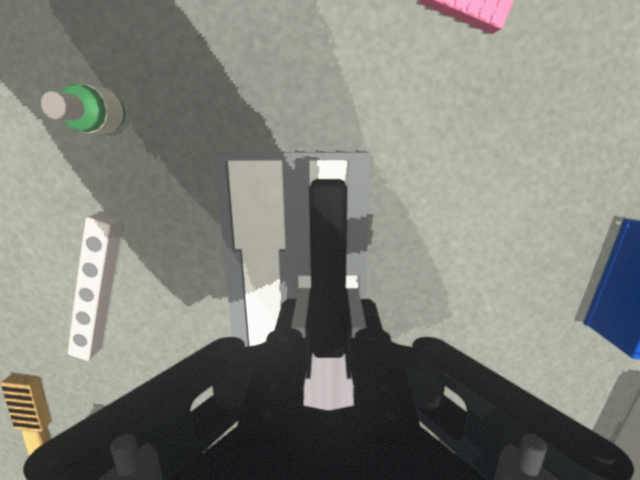

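```bash
cat >> h.py <<'E'
def projf(c):
    T=np.linalg.inv(c['world_from_camera'])
    return lambda P: cv2.projectPoints(np.array([P],float),cv2.Rodrigues(T[:3,:3])[0],T[:3,3],np.array(c['intrinsics'],float),np.array(c['dist_coeffs'],float))[0].ravel().round(1)
def load(n):
    d=np.load('/tmp/%s.npz'%n);return dict(bgr=d['frame'][...,::-1].copy(),intrinsics=d['K'],dist_coeffs=d['d'],world_from_camera=d['T'])
E
python3 - <<'E'
from h import *
p=projf(load('wrist'));a=np.radians(7.6)
for r in(-59,26):
  for z in(88.4,103.4): print(r,z,p((425+r*np.cos(a),321.4+r*np.sin(a),z)))
E
python3 plan.py 427 322 7.6
```

```text
-59 88.4 [328.1 177.6]
-59 103.4 [328.1 181.8]
26 88.4 [328.1 343.6]
26 103.4 [328.1 361.8]
{'time_s': 4.975, 'tool_pos': [425.223, 321.001, 120.047], 'tool_rot': [0.208, -3.134, 0.001], 'wrist_force': [1.286, -0.322, -0.888], 'gripper_width': 13.725, 'grip_force': 59.142, 'qpos': [0.647, 0.342, -0.206, 1.024, -0.0, 0.514]}
phi 7.6 tilt (tool x,y axes dot z) [ 0.001 -0.001]
turn az=0.000 shift x=-1.9 y=0.8
```

Call:
play_rows(
  series=[
    [-2,1,40,0,0,0,255],
    [0,0,35,0,0,0,255],
    [0,0,6,0,0,0,255],
    [0,0,3,0,0,0,255],
    [0,0,0,0,0,0,255],
  ],
)

```text
time_s: 5.6
tool_pos: [427.8, 323.3, 37.4]
tool_rot: [-0.208, 3.133, 0.001]
wrist_force: [0.7, 0.5, -0.2]
gripper_width: 13.3
grip_force: 61.6
```

Call:
play_rows(
  series=[
    [0,0,0,0,0,0,150],
    [0,0,0,0,0,0,150],
    [0,0,0,0,0,0,150],
    [0,0,-20,0,0,0,150],
    [0,0,-40,0,0,0,150],
  ],
)

```text
time_s: 6.22
tool_pos: [426.2, 322.4, 95.9]
tool_rot: [0.209, -3.132, 0.002]
wrist_force: [0.6, -0.4, 0.7]
gripper_width: 34.9
grip_force: 0.0
```

Call:
play_rows(
  series=[
    [0,0,-40,0,0,0,110],
    [0,0,-10,0,0,0,100],
    [0,0,0,0,0,0,100],
  ],
)

```text
time_s: 6.6
tool_pos: [427.3, 323.2, 146.5]
tool_rot: [-0.209, 3.134, 0.001]
wrist_force: [-0.5, -0.2, -1.4]
gripper_width: 51.8
grip_force: 0.0
```

```bash
python3 plan.py 655.1 73.1 2.3; python3 -c "
from h import *
shot('wrist','w3.png')"
```

```text
{'time_s': 6.6, 'tool_pos': [427.312, 323.205, 146.465], 'tool_rot': [-0.209, 3.134, 0.001], 'wrist_force': [-0.455, -0.199, -1.359], 'gripper_width': 51.837, 'grip_force': 0.0, 'qpos': [0.648, 0.328, -0.155, 1.087, 0.0, 0.514]}
phi 7.6 tilt (tool x,y axes dot z) [-0.001  0.   ]
turn az=0.093 shift x=-217.6 y=-259.0
```

View pics/w3.png

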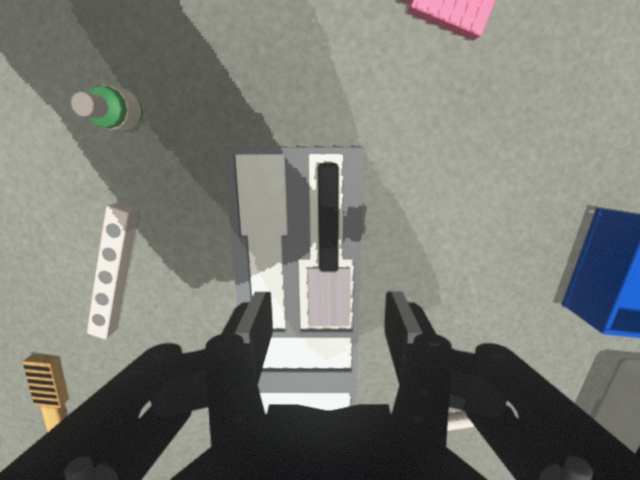

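Call:
play_rows(
  series=[
    [0,0,0,0,0,0.093,100],
    [-31,-37,0,0,0,0,100],
    [-31,-37,0,0,0,0,100],
    [-31,-37,0,0,0,0,100],
    [-31,-37,0,0,0,0,100],
  ],
)

```text
time_s: 7.28
tool_pos: [557.2, 178.7, 144.6]
tool_rot: [0.063, -3.139, 0.001]
wrist_force: [0.2, 1.0, -0.0]
gripper_width: 52.2
grip_force: 0.0
```

Call:
play_rows(
  series=[
    [-31,-37,0,0,0,0,100],
    [-31,-37,0,0,0,0,100],
    [-32,-37,0,0,0,0,100],
    [0,0,0,0,0,0,100],
    [0,0,0,0,0,0,100],
  ],
)

```text
time_s: 7.9
tool_pos: [654.5, 73.2, 144.8]
tool_rot: [0.063, -3.139, -0.0]
wrist_force: [-0.0, -0.2, 0.6]
gripper_width: 52.0
grip_force: 0.0
```

```bash
python3 plan.py 655.1 73.1 2.3
python3 - <<'E'
from h import *
c=shot('wrist','w4.png');hs=cv2.cvtColor(c['bgr'],cv2.COLOR_BGR2HSV)
m=((hs[...,0]>8)&(hs[...,0]<28)&(hs[...,1]>90)&(hs[...,2]>70));m[330:]=0
m=cv2.morphologyEx(m.astype(np.uint8),cv2.MORPH_CLOSE,np.ones((7,7)))
n,l,s,q=cv2.connectedComponentsWithStats(m)
for i in range(1,n):
  if s[i,4]>200: print(s[i],rect(c,l==i,(0,0),13))
p=projf(c);print(p((655,73,13)),p((583,70.2,13)))
E
```

```text
{'time_s': 7.9, 'tool_pos': [654.533, 73.159, 144.81], 'tool_rot': [0.063, -3.139, -0.0], 'wrist_force': [-0.04, -0.19, 0.625], 'gripper_width': 51.967, 'grip_force': 0.0, 'qpos': [0.111, 0.583, 0.236, 1.226, 0.0, 0.071]}
phi 2.3 tilt (tool x,y axes dot z) [0.002 0.   ]
turn az=-0.000 shift x=-0.6 y=-0.1
[ 308  144   39  172 4817] [651.   73.6 137.9  27.7   3.9]
[327.9 240.8] [327.9 144.8]
```

Candidates for the brush: the wooden one at top (313,196), the pink ones at top (177,375) and (443,364). The wooden one fits, being pale wood with black bristle bands. The crop is to confirm that.

```bash
python3 -c "
import cv2
i=cv2.imread('pics/w4.png')[130:330,230:430];cv2.imwrite('pics/c4.png',cv2.resize(i,None,fx=2,fy=2))"
```

```text
(no output)
```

View pics/c4.png

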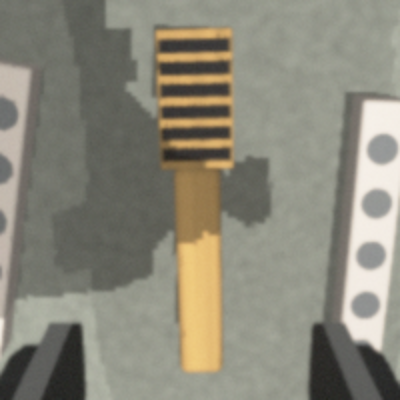

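Call:
play_rows(
  series=[
    [1,0,40,0,0,-0.02,100],
    [0,0,40,0,0,0,100],
    [0,0,27,0,0,0,100],
    [0,0,10,0,0,0,100],
    [0,0,0,0,0,0,100],
  ],
)

```text
time_s: 8.57
tool_pos: [654.0, 73.6, 29.4]
tool_rot: [0.096, -3.14, 0.0]
wrist_force: [0.0, 0.4, 0.0]
gripper_width: 51.7
grip_force: 0.0
```

Call:
play_rows(
  series=[
    [0,0,0,0,0,0,255],
    [0,0,0,0,0,0,255],
    [0,0,0,0,0,0,255],
    [0,0,0,0,0,0,255],
  ],
)

```text
time_s: 9.07
tool_pos: [655.1, 73.1, 30.7]
tool_rot: [-0.094, 3.138, 0.0]
wrist_force: [-2.3, 0.1, 9.0]
gripper_width: 15.5
grip_force: 58.6
```

Call:
play_rows(
  series=[
    [0,0,-10,0,0,0,255],
    [0,0,-40,0,0,0,255],
    [0,0,-40,0,0,0,255],
    [0,0,0,0,0,0,255],
  ],
)

```text
time_s: 9.57
tool_pos: [656.4, 73.2, 123.6]
tool_rot: [-0.094, 3.134, 0.001]
wrist_force: [0.7, -0.3, -1.5]
gripper_width: 15.1
grip_force: 58.8
```

```bash
python3 plan.py 446.3 274.2 7.6
```

```text
{'time_s': 9.575, 'tool_pos': [656.355, 73.16, 123.567], 'tool_rot': [-0.094, 3.134, 0.001], 'wrist_force': [0.75, -0.341, -1.488], 'gripper_width': 15.079, 'grip_force': 58.81, 'qpos': [0.111, 0.588, 0.191, 1.167, -0.0, 0.051]}
phi 3.4 tilt (tool x,y axes dot z) [-0.006  0.   ]
turn az=-0.072 shift x=181.6 y=227.1
```

Call:
play_rows(
  series=[
    [0,0,0,0,0,-0.072,255],
    [30,38,0,0,0,0,255],
    [30,38,0,0,0,0,255],
    [30,38,0,0,0,0,255],
    [30,38,0,0,0,0,255],
  ],
)

```text
time_s: 10.2
tool_pos: [513.9, 208.6, 119.0]
tool_rot: [0.207, -3.134, 0.0]
wrist_force: [0.8, 1.3, 0.6]
gripper_width: 15.6
grip_force: 58.8
```

Call:
play_rows(
  series=[
    [30,38,0,0,0,0,255],
    [30,37,0,0,0,0,255],
    [0,0,0,0,0,0,255],
    [0,0,0,0,0,0,255],
  ],
)

```text
time_s: 10.7
tool_pos: [446.1, 274.1, 119.2]
tool_rot: [-0.208, 3.135, -0.0]
wrist_force: [0.9, 0.3, -1.0]
gripper_width: 15.4
grip_force: 58.9
```

```bash
python3 plan.py 446.3 274.2 7.6
python3 - <<'E'
from h import *
c=shot('wrist','w5.png');hs=cv2.cvtColor(c['bgr'],cv2.COLOR_BGR2HSV)
m=((hs[...,0]>8)&(hs[...,0]<28)&(hs[...,1]>90)&(hs[...,2]>70));m[330:]=0;m[:,:200]=0;m[:,460:]=0
m=cv2.morphologyEx(m.astype(np.uint8),cv2.MORPH_CLOSE,np.ones((7,7)))
ys,xs=np.nonzero(m);y0=ys.min()+4;print('head end row',ys.min(),'cols',xs[ys==y0].min(),xs[ys==y0].max())
s=arm.get_state();x,y,z=s['tool_pos'];p=projf(c);a=np.radians(7.6)
for w in(-14,14): print(p((x-72*np.cos(a)-w*np.sin(a),y-72*np.sin(a)+w*np.cos(a),z-30.5+13)))
E
```

```text
{'time_s': 10.7, 'tool_pos': [446.093, 274.099, 119.211], 'tool_rot': [-0.208, 3.135, -0.0], 'wrist_force': [0.931, 0.269, -1.016], 'gripper_width': 15.369, 'grip_force': 58.853, 'qpos': [0.551, 0.325, -0.233, 1.014, -0.0, 0.418]}
phi 7.6 tilt (tool x,y axes dot z) [-0. -0.]
turn az=-0.000 shift x=-0.2 y=0.1
head end row 146 cols 294 362
[291.3 149. ]
[362.5 148.9]
```

Call:
play_rows(
  series=[
    [-1,0,40,0,0,0,255],
    [0,0,35,0,0,0,255],
    [0,0,6,0,0,0,255],
    [0,0,4,0,0,0,255],
    [0,0,0,0,0,0,255],
  ],
)

```text
time_s: 11.38
tool_pos: [447.8, 274.6, 35.3]
tool_rot: [-0.207, 3.133, 0.001]
wrist_force: [-0.1, 0.1, -0.2]
gripper_width: 15.5
grip_force: 58.8
```

Call:
play_rows(
  series=[
    [0,0,0,0,0,0,160],
    [0,0,0,0,0,0,160],
    [0,0,0,0,0,0,160],
    [0,0,-20,0,0,0,160],
    [0,0,-40,0,0,0,160],
  ],
)

```text
time_s: 12.0
tool_pos: [446.0, 273.8, 93.9]
tool_rot: [0.207, -3.132, 0.002]
wrist_force: [0.6, 0.7, 0.5]
gripper_width: 31.9
grip_force: 0.0
```

Call:
play_rows(
  series=[
    [0,0,-40,0,0,0,110],
    [0,0,-10,0,0,0,100],
    [0,0,0,0,0,0,100],
  ],
)

```text
time_s: 12.38
tool_pos: [447.2, 274.6, 144.4]
tool_rot: [-0.208, 3.134, 0.001]
wrist_force: [0.0, 0.0, -1.6]
gripper_width: 52.0
grip_force: 0.0
```

```bash
python3 plan.py 487 -77 6.9; python3 -c "
from h import *
shot('wrist','w6.png')"
```

```text
{'time_s': 12.375, 'tool_pos': [447.174, 274.555, 144.447], 'tool_rot': [-0.208, 3.134, 0.001], 'wrist_force': [0.009, 0.044, -1.631], 'gripper_width': 51.962, 'grip_force': 0.0, 'qpos': [0.551, 0.308, -0.189, 1.073, -0.0, 0.418]}
phi 7.6 tilt (tool x,y axes dot z) [-0.001  0.   ]
turn az=0.012 shift x=2.7 y=-353.8
```

View pics/w6.png

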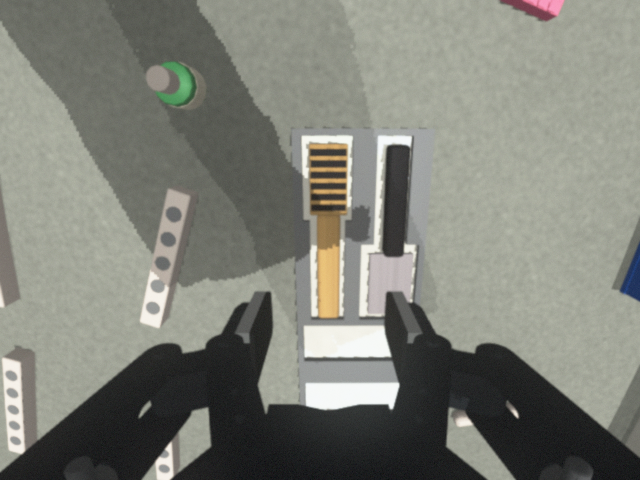

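Call:
play_rows(
  series=[
    [0,-50,0,0,0,0.012,100],
    [0,-50,0,0,0,0,100],
    [0,-50,0,0,0,0,100],
    [0,-50,0,0,0,0,100],
    [1,-50,0,0,0,0,100],
  ],
)

```text
time_s: 13.05
tool_pos: [475.8, 24.5, 142.9]
tool_rot: [0.189, -3.134, 0.0]
wrist_force: [0.2, 0.1, 1.1]
gripper_width: 51.9
grip_force: 0.0
```

Call:
play_rows(
  series=[
    [1,-50,0,0,0,0,100],
    [0,-54,0,0,0,0,100],
    [0,0,0,0,0,0,100],
    [0,0,0,0,0,0,100],
  ],
)

```text
time_s: 13.55
tool_pos: [487.4, -77.0, 143.2]
tool_rot: [0.188, -3.134, -0.001]
wrist_force: [-0.2, 0.1, -0.1]
gripper_width: 51.8
grip_force: 0.0
```

```bash
cat > wm.py <<'E'
# white parts in the wrist view (above the fingers): world rects at height z
import sys
from h import *
z=float(sys.argv[1]);c=shot('wrist');hs=cv2.cvtColor(c['bgr'],cv2.COLOR_BGR2HSV)
b=cv2.GaussianBlur(hs[...,2],(3,3),0)
m=((b>135)&(hs[...,1]<35)).astype(np.uint8);m[300:]=0
m=cv2.morphologyEx(m,cv2.MORPH_CLOSE,np.ones((9,9)))
n,l,s,q=cv2.connectedComponentsWithStats(m)
for i in range(1,n):
  if s[i,4]>800: print(q[i].round(),s[i].tolist(),rect(c,l==i,(0,0),z).tolist())
cv2.imwrite('/tmp/m.png',m*255);cv2.imwrite('pics/wm.png',c['bgr'])
E
python3 plan.py 488 -77 6.9; python3 wm.py 4
```

```text
{'time_s': 13.55, 'tool_pos': [487.354, -77.025, 143.183], 'tool_rot': [0.188, -3.134, -0.001], 'wrist_force': [-0.17, 0.085, -0.092], 'gripper_width': 51.762, 'grip_force': 0.0, 'qpos': [-0.157, 0.25, -0.27, 1.052, 0.0, -0.276]}
phi 6.9 tilt (tool x,y axes dot z) [0.002 0.001]
turn az=-0.001 shift x=-0.6 y=-0.1
[351. 153.] [0, 0, 640, 300, 136375] [430.0, -92.3, 568.7, 231.1, -83.2]
[238. 209.] [216, 156, 47, 109, 3810] [475.4, -149.6, 84.3, 28.6, -3.6]
```

```bash
sed -i 's/b>135/b>float(sys.argv[2])/' wm.py; python3 wm.py 4 175
```

```text
[ 56. 216.] [0, 128, 122, 172, 16425] [503.4, -297.5, 132.1, 99.5, -9.2]
[239. 195.] [222, 158, 38, 85, 1860] [468.3, -148.9, 66.7, 25.7, -2.8]
[424. 231.] [403, 169, 44, 131, 2361] [478.4, -0.6, 108.4, 18.6, 1.8]
[612. 252.] [574, 196, 66, 104, 2145] [472.0, 163.9, 97.4, 22.9, -12.4]
[329. 264.] [311, 236, 36, 49, 1404] [507.0, -74.0, 42.0, 28.4, 6.3]
```

Call:
play_rows(
  series=[
    [0,0,40,0,0,0,100],
    [0,0,40,0,0,0,100],
    [0,0,25,0,0,0,100],
    [0,0,8,0,0,0,100],
    [0,0,0,0,0,0,100],
  ],
)

```text
time_s: 14.28
tool_pos: [488.1, -76.6, 31.5]
tool_rot: [0.19, -3.136, -0.0]
wrist_force: [0.1, 0.5, 0.2]
gripper_width: 51.9
grip_force: 0.0
```

Call:
play_rows(
  series=[
    [0,0,0,0,0,0,255],
    [0,0,0,0,0,0,255],
    [0,0,0,0,0,0,255],
    [0,0,0,0,0,0,255],
    [0,0,0,0,0,0,255],
  ],
)

```text
time_s: 14.9
tool_pos: [488.6, -77.3, 32.2]
tool_rot: [-0.189, 3.135, -0.0]
wrist_force: [-2.2, 0.9, 10.0]
gripper_width: 7.8
grip_force: 59.0
```

Call:
play_rows(
  series=[
    [0,0,-10,0,0,0,255],
    [0,0,-40,0,0,0,255],
    [0,0,-40,0,0,0,255],
    [0,0,0,0,0,0,255],
    [0,0,0,0,0,0,255],
  ],
)

```text
time_s: 15.52
tool_pos: [487.9, -77.2, 121.3]
tool_rot: [-0.189, 3.136, -0.0]
wrist_force: [-0.1, 0.4, -0.9]
gripper_width: 7.7
grip_force: 59.0
```

```bash
python3 plan.py 599 320.8 -82.4
```

```text
{'time_s': 15.525, 'tool_pos': [487.937, -77.212, 121.256], 'tool_rot': [-0.189, 3.136, -0.0], 'wrist_force': [-0.073, 0.45, -0.884], 'gripper_width': 7.668, 'grip_force': 59.008, 'qpos': [-0.157, 0.266, -0.308, 0.996, -0.0, -0.277]}
phi 6.9 tilt (tool x,y axes dot z) [-0. -0.]
turn az=1.558 shift x=379.8 y=162.7
```

Call:
play_rows(
  series=[
    [0,0,0,0,0,0.173,255],
    [0,0,0,0,0,0.173,255],
    [0,0,0,0,0,0.173,255],
    [0,0,0,0,0,0.173,255],
    [0,0,0,0,0,0.173,255],
  ],
)

```text
time_s: 16.15
tool_pos: [487.2, -77.1, 120.1]
tool_rot: [-1.151, -2.921, 0.001]
wrist_force: [-0.3, -0.5, -0.3]
gripper_width: 7.7
grip_force: 59.0
```

Call:
play_rows(
  series=[
    [0,0,0,0,0,0.173,255],
    [0,0,0,0,0,0.173,255],
    [0,0,0,0,0,0.173,255],
    [0,0,0,0,0,0.173,255],
    [42,18,0,0,0,0,255],
  ],
)

```text
time_s: 16.77
tool_pos: [499.4, -34.3, 120.2]
tool_rot: [-2.075, -2.358, 0.002]
wrist_force: [0.2, 0.7, -0.2]
gripper_width: 7.9
grip_force: 59.0
```

Call:
play_rows(
  series=[
    [42,18,0,0,0,0,255],
    [42,18,0,0,0,0,255],
    [42,18,0,0,0,0,255],
    [42,18,0,0,0,0,255],
    [42,18,0,0,0,0,255],
  ],
)

```text
time_s: 17.4
tool_pos: [561.0, 188.3, 120.1]
tool_rot: [-2.067, -2.365, 0.003]
wrist_force: [-0.2, -0.2, -0.7]
gripper_width: 7.7
grip_force: 59.0
```

Call:
play_rows(
  series=[
    [42,18,0,0,0,0,255],
    [42,18,0,0,0,0,255],
    [44,19,0,0,0,0,255],
    [0,0,0,0,0,0,255],
    [0,0,0,0,0,0,255],
  ],
)

```text
time_s: 18.02
tool_pos: [598.2, 320.6, 120.0]
tool_rot: [-2.067, -2.365, 0.003]
wrist_force: [1.0, 0.5, -0.7]
gripper_width: 7.8
grip_force: 59.0
```

```bash
python3 plan.py 599 320.8 -82.4; python3 -c "
from h import *
c=shot('wrist','w7.png');p=projf(c);x,y,z=arm.get_state()['tool_pos'];a=np.radians(-82.4)
u=np.array([np.cos(a),np.sin(a)]);w=np.array([-u[1],u[0]])
for i,j in((-42,14),(-42,-14)):print('part',p((x+i*u[0]+j*w[0],y+i*u[1]+j*w[1],z-32+4)))
n=np.array([599,320.8])
for i,j in((-47,18),(-47,-18)):print('nest',p((*(n+i*u+j*w),10)))
"
```

```text
{'time_s': 18.025, 'tool_pos': [598.166, 320.569, 120.003], 'tool_rot': [-2.067, -2.365, 0.003], 'wrist_force': [1.031, 0.479, -0.728], 'gripper_width': 7.839, 'grip_force': 59.038, 'qpos': [0.492, 0.638, 0.267, 1.202, -0.0, 1.929]}
phi -82.3 tilt (tool x,y axes dot z) [-0.001 -0.002]
turn az=0.002 shift x=0.1 y=0.9
part [361.1 217.3]
part [298.3 217.2]
nest [357.1 181.8]
nest [303.8 181.8]
```

View pics/w7.png

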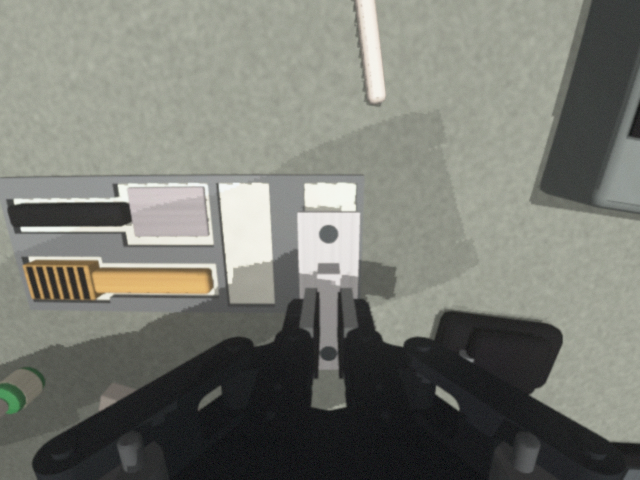

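Call:
play_rows(
  series=[
    [-2,1,40,0,0,0,255],
    [0,0,34,0,0,0,255],
    [0,0,6,0,0,0,255],
    [0,0,4,0,0,0,255],
    [0,0,0,0,0,0,255],
  ],
)

```text
time_s: 18.7
tool_pos: [600.7, 319.4, 38.6]
tool_rot: [2.068, 2.364, 0.002]
wrist_force: [-0.2, 1.2, 0.1]
gripper_width: 7.4
grip_force: 59.0
```

Call:
play_rows(
  series=[
    [0,0,0,0,0,0,170],
    [0,0,0,0,0,0,170],
    [0,0,0,0,0,0,170],
    [0,0,-20,0,0,0,170],
    [0,0,-40,0,0,0,170],
  ],
)

```text
time_s: 19.32
tool_pos: [599.1, 318.8, 96.5]
tool_rot: [-2.067, -2.364, 0.005]
wrist_force: [0.6, -0.1, -0.2]
gripper_width: 28.4
grip_force: 0.0
```

Call:
play_rows(
  series=[
    [0,0,-40,0,0,0,110],
    [0,0,-10,0,0,0,100],
    [0,0,0,0,0,0,100],
  ],
)

```text
time_s: 19.7
tool_pos: [600.3, 319.4, 147.5]
tool_rot: [2.068, 2.365, 0.001]
wrist_force: [0.2, -0.2, 0.1]
gripper_width: 52.1
grip_force: 0.0
```

```bash
python3 - <<'E'
from h import *
c=shot('wrist','w8.png')
t=shot('top','t8.png');f=cv2.cvtColor(t['bgr'],cv2.COLOR_BGR2HSV)
m=((f[...,2]>150)&(f[...,1]<70)).astype(np.uint8)[240:310,395:430];m=cv2.morphologyEx(m,cv2.MORPH_CLOSE,np.ones((3,3)))
k,l,s,_=cv2.connectedComponentsWithStats(m);i=1+np.argmax(s[1:,4]);print(rect(t,l==i,(395,240),4))
h,w=150,200;v=np.hstack([cv2.resize(c['bgr'][100:340,200:460],(520,480)),cv2.resize(t['bgr'][190:330,165:245],(274,480))]);cv2.imwrite('pics/v8.png',v)
E
python3 plan.py 475.5 -150.8 -3.4
```

```text
[ 477.  -150.5   84.5   29.3   -3.3]
{'time_s': 19.8, 'tool_pos': [599.569, 319.05, 145.866], 'tool_rot': [-2.067, -2.365, 0.003], 'wrist_force': [0.538, -0.142, -0.559], 'gripper_width': 51.991, 'grip_force': 0.0, 'qpos': [0.489, 0.628, 0.316, 1.261, 0.0, 1.926]}
phi -82.3 tilt (tool x,y axes dot z) [-0.001 -0.002]
turn az=-1.377 shift x=96.0 y=-476.4
```

View pics/v8.png

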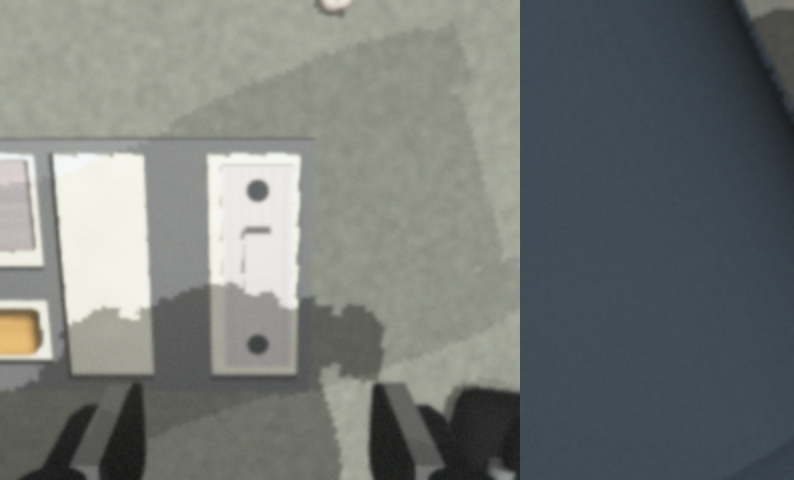

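Call:
play_rows(
  series=[
    [0,0,0,0,0,-0.172,100],
    [0,0,0,0,0,-0.172,100],
    [0,0,0,0,0,-0.172,100],
    [0,0,0,0,0,-0.172,100],
    [0,0,0,0,0,-0.172,100],
  ],
)

```text
time_s: 20.42
tool_pos: [599.5, 319.0, 145.6]
tool_rot: [-0.884, -3.013, 0.003]
wrist_force: [-0.5, 0.2, 0.3]
gripper_width: 51.8
grip_force: 0.0
```

Call:
play_rows(
  series=[
    [0,0,0,0,0,-0.172,100],
    [0,0,0,0,0,-0.172,100],
    [0,0,0,0,0,-0.173,100],
    [10,-48,0,0,0,0,100],
    [10,-48,0,0,0,0,100],
  ],
)

```text
time_s: 21.05
tool_pos: [573.2, 223.6, 145.4]
tool_rot: [-0.092, -3.138, 0.002]
wrist_force: [0.9, -0.5, -0.9]
gripper_width: 51.8
grip_force: 0.0
```

Call:
play_rows(
  series=[
    [10,-48,0,0,0,0,100],
    [10,-48,0,0,0,0,100],
    [10,-48,0,0,0,0,100],
    [10,-48,0,0,0,0,100],
    [10,-48,0,0,0,0,100],
  ],
)

```text
time_s: 21.68
tool_pos: [508.8, -13.3, 146.1]
tool_rot: [-0.094, -3.138, 0.0]
wrist_force: [-0.1, 0.8, 0.5]
gripper_width: 51.9
grip_force: 0.0
```

Call:
play_rows(
  series=[
    [10,-48,0,0,0,0,100],
    [10,-48,0,0,0,0,100],
    [5,-44,0,0,0,0,100],
    [0,0,0,0,0,0,100],
    [0,0,0,0,0,0,100],
  ],
)

```text
time_s: 22.3
tool_pos: [476.3, -149.8, 146.4]
tool_rot: [-0.095, -3.139, -0.001]
wrist_force: [0.8, 0.9, 0.3]
gripper_width: 52.0
grip_force: 0.0
```

```bash
python3 plan.py 476.3 -150.6 -3.4; python3 wm.py 4 175
```

```text
{'time_s': 22.3, 'tool_pos': [476.311, -149.819, 146.439], 'tool_rot': [-0.095, -3.139, -0.001], 'wrist_force': [0.845, 0.864, 0.309], 'gripper_width': 51.995, 'grip_force': 0.0, 'qpos': [-0.305, 0.259, -0.25, 1.064, 0.0, -0.245]}
phi -3.5 tilt (tool x,y axes dot z) [0.001 0.001]
turn az=-0.001 shift x=-0.0 y=-0.8
[515. 231.] [499, 160, 33, 140, 2907] [484.0, 2.8, 119.0, 19.6, 1.7]
[330. 199.] [310, 183, 37, 39, 1133] [448.6, -148.1, 30.1, 28.3, -3.5]
[132. 252.] [57, 191, 158, 109, 12695] [483.5, -310.1, 130.4, 96.5, 79.9]
[329. 266.] [311, 241, 35, 43, 1192] [498.9, -151.5, 37.1, 28.5, -2.6]
```

Call:
play_rows(
  series=[
    [1,0,40,0,0,0,100],
    [0,0,40,0,0,0,100],
    [0,0,28,0,0,0,100],
    [0,0,8,0,0,0,100],
    [0,0,0,0,0,0,100],
  ],
)

```text
time_s: 22.98
tool_pos: [476.0, -149.6, 31.5]
tool_rot: [-0.092, -3.14, -0.0]
wrist_force: [-1.0, 0.7, 0.8]
gripper_width: 52.1
grip_force: 0.0
```

Call:
play_rows(
  series=[
    [0,0,0,0,0,0,255],
    [0,0,0,0,0,0,255],
    [0,0,0,0,0,0,255],
    [0,0,0,0,0,0,255],
    [0,0,0,0,0,0,255],
  ],
)

```text
time_s: 23.6
tool_pos: [476.3, -150.3, 32.2]
tool_rot: [0.094, 3.139, -0.0]
wrist_force: [-1.6, 0.3, 10.0]
gripper_width: 7.8
grip_force: 59.0
```

Call:
play_rows(
  series=[
    [0,0,-10,0,0,0,255],
    [0,0,-40,0,0,0,255],
    [0,0,-40,0,0,0,255],
    [0,0,0,0,0,0,255],
    [0,0,0,0,0,0,255],
  ],
)

```text
time_s: 24.22
tool_pos: [475.7, -150.1, 121.3]
tool_rot: [0.094, 3.14, -0.0]
wrist_force: [-0.8, 0.7, -1.4]
gripper_width: 7.6
grip_force: 59.0
```

```bash
python3 plan.py 538.7 312.9 -82.4
```

```text
{'time_s': 24.225, 'tool_pos': [475.695, -150.073, 121.267], 'tool_rot': [0.094, 3.14, -0.0], 'wrist_force': [-0.779, 0.673, -1.426], 'gripper_width': 7.637, 'grip_force': 58.994, 'qpos': [-0.306, 0.275, -0.295, 1.0, 0.0, -0.246]}
phi -3.4 tilt (tool x,y axes dot z) [-0.  0.]
turn az=1.378 shift x=450.6 y=123.7
```

Call:
play_rows(
  series=[
    [0,0,0,0,0,0.172,255],
    [0,0,0,0,0,0.172,255],
    [0,0,0,0,0,0.172,255],
    [0,0,0,0,0,0.172,255],
    [0,0,0,0,0,0.172,255],
  ],
)

```text
time_s: 24.85
tool_pos: [475.0, -149.9, 120.2]
tool_rot: [-1.402, -2.809, 0.001]
wrist_force: [0.1, 0.6, -1.1]
gripper_width: 8.0
grip_force: 59.0
```

Call:
play_rows(
  series=[
    [0,0,0,0,0,0.172,255],
    [0,0,0,0,0,0.172,255],
    [0,0,0,0,0,0.174,255],
    [45,12,0,0,0,0,255],
    [45,12,0,0,0,0,255],
  ],
)

```text
time_s: 25.48
tool_pos: [487.0, -56.9, 120.2]
tool_rot: [-2.07, -2.361, 0.002]
wrist_force: [0.6, 0.2, -1.1]
gripper_width: 7.8
grip_force: 59.0
```

Call:
play_rows(
  series=[
    [45,12,0,0,0,0,255],
    [45,12,0,0,0,0,255],
    [45,13,0,0,0,0,255],
    [45,13,0,0,0,0,255],
    [45,13,0,0,0,0,255],
  ],
)

```text
time_s: 26.1
tool_pos: [519.6, 175.0, 120.2]
tool_rot: [-2.068, -2.364, 0.003]
wrist_force: [0.6, 0.2, 0.3]
gripper_width: 7.8
grip_force: 59.0
```

Call:
play_rows(
  series=[
    [45,13,0,0,0,0,255],
    [45,12,0,0,0,0,255],
    [45,12,0,0,0,0,255],
    [0,0,0,0,0,0,255],
    [0,0,0,0,0,0,255],
  ],
)

```text
time_s: 26.72
tool_pos: [538.4, 311.8, 120.1]
tool_rot: [-2.068, -2.364, 0.003]
wrist_force: [0.2, 0.2, -1.0]
gripper_width: 8.0
grip_force: 59.0
```

```bash
python3 plan.py 538.7 312.9 -82.4; python3 -c "
from h import *
c=shot('wrist','w9.png');p=projf(c);x,y,z=arm.get_state()['tool_pos'];a=np.radians(-82.4)
u=np.array([np.cos(a),np.sin(a)]);w=np.array([-u[1],u[0]])
for i,j in((-42,14),(-42,-14)):print('part',p((x+i*u[0]+j*w[0],y+i*u[1]+j*w[1],z-32+4)))
n=np.array([539,312.9])
for i,j in((-47,18),(-47,-18)):print('nest',p((*(n+i*u+j*w),10)))
cv2.imwrite('pics/c9.png',cv2.resize(c['bgr'][130:330,200:460],None,fx=2.5,fy=2.5))
"
```

```text
{'time_s': 26.725, 'tool_pos': [538.41, 311.756, 120.14], 'tool_rot': [-2.068, -2.364, 0.003], 'wrist_force': [0.186, 0.183, -1.009], 'gripper_width': 8.029, 'grip_force': 59.003, 'qpos': [0.525, 0.518, 0.065, 1.12, -0.0, 1.963]}
phi -82.4 tilt (tool x,y axes dot z) [-0.001 -0.002]
turn az=0.001 shift x=1.1 y=0.4
part [361.1 217.1]
part [298.4 217.1]
nest [356.9 180.4]
nest [303.6 180.4]
```

View pics/c9.png

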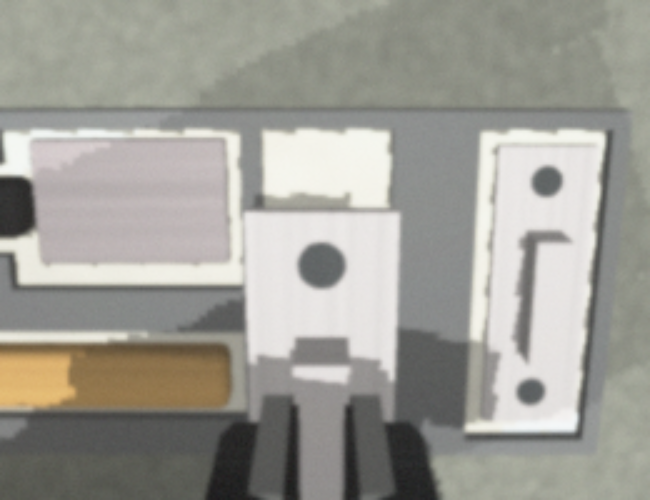

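Call:
play_rows(
  series=[
    [0,0,40,0,0,0,255],
    [0,0,34,0,0,0,255],
    [0,0,6,0,0,0,255],
    [0,0,4,0,0,0,255],
    [0,0,0,0,0,0,255],
  ],
)

```text
time_s: 27.4
tool_pos: [539.7, 312.5, 38.5]
tool_rot: [2.069, 2.363, 0.002]
wrist_force: [0.3, 0.3, -0.9]
gripper_width: 8.0
grip_force: 59.0
```

Call:
play_rows(
  series=[
    [0,0,0,0,0,0,170],
    [0,0,0,0,0,0,170],
    [0,0,0,0,0,0,170],
    [0,0,-20,0,0,0,170],
    [0,0,-40,0,0,0,170],
  ],
)

```text
time_s: 28.02
tool_pos: [538.1, 311.8, 96.7]
tool_rot: [-2.068, -2.363, 0.005]
wrist_force: [-0.3, 0.7, 0.3]
gripper_width: 28.3
grip_force: 0.0
```

Call:
play_rows(
  series=[
    [0,0,-40,0,0,0,110],
    [0,0,-10,0,0,0,100],
    [0,0,0,0,0,0,100],
  ],
)

```text
time_s: 28.4
tool_pos: [539.2, 312.5, 147.5]
tool_rot: [2.069, 2.364, 0.001]
wrist_force: [0.2, 0.0, -0.3]
gripper_width: 51.7
grip_force: 0.0
```

```bash
python3 - <<'E'
from h import *
c=shot('wrist','w10.png')
cv2.imwrite('pics/c10.png',cv2.resize(c['bgr'][100:330,60:460],None,fx=1.5,fy=1.5))
E
python3 plan.py 484 147 -12.4
```

```text
{'time_s': 28.45, 'tool_pos': [538.789, 312.235, 146.46], 'tool_rot': [-2.069, -2.364, 0.001], 'wrist_force': [0.5, 0.249, 0.207], 'gripper_width': 51.95, 'grip_force': 0.0, 'qpos': [0.525, 0.504, 0.111, 1.178, -0.0, 1.963]}
phi -82.4 tilt (tool x,y axes dot z) [-0.    -0.001]
turn az=-1.221 shift x=18.0 y=-173.1
```

View pics/c10.png

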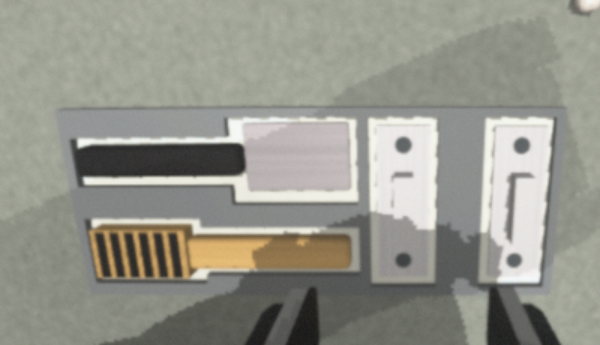

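Call:
play_rows(
  series=[
    [0,0,0,0,0,-0.174,100],
    [0,0,0,0,0,-0.174,100],
    [0,0,0,0,0,-0.174,100],
    [0,0,0,0,0,-0.174,100],
    [0,0,0,0,0,-0.174,100],
  ],
)

```text
time_s: 29.08
tool_pos: [538.3, 312.0, 145.5]
tool_rot: [-0.871, -3.017, 0.003]
wrist_force: [0.1, 0.2, 0.4]
gripper_width: 51.7
grip_force: 0.0
```

Call:
play_rows(
  series=[
    [0,0,0,0,0,-0.174,100],
    [0,0,0,0,0,-0.177,100],
    [5,-43,0,0,0,0,100],
    [5,-43,0,0,0,0,100],
    [4,-43,0,0,0,0,100],
  ],
)

```text
time_s: 29.7
tool_pos: [496.2, 188.0, 145.7]
tool_rot: [-0.339, -3.121, 0.002]
wrist_force: [0.6, -1.0, 0.9]
gripper_width: 51.9
grip_force: 0.0
```

Call:
play_rows(
  series=[
    [4,-44,0,0,0,0,100],
    [0,0,30,0,0,0,100],
    [0,0,0,0,0,0,100],
    [0,0,0,0,0,0,100],
  ],
)

```text
time_s: 30.2
tool_pos: [484.2, 147.6, 117.4]
tool_rot: [-0.339, -3.123, 0.0]
wrist_force: [-0.1, 0.9, 0.6]
gripper_width: 52.1
grip_force: 0.0
```

```bash
python3 plan.py 484 147 -12.4; python3 wm.py 18 175
```

```text
{'time_s': 30.2, 'tool_pos': [484.174, 147.604, 117.37], 'tool_rot': [-0.339, -3.123, 0.0], 'wrist_force': [-0.105, 0.885, 0.55], 'gripper_width': 52.075, 'grip_force': 0.0, 'qpos': [0.296, 0.293, -0.281, 0.997, 0.0, 0.512]}
phi -12.4 tilt (tool x,y axes dot z) [ 0.001 -0.   ]
turn az=0.000 shift x=0.0 y=-0.6
[294.  18.] [280, 0, 29, 35, 805] [340.0, 159.1, 17.7, 16.2, -12.8]
[627.  98.] [603, 0, 37, 228, 4358] [440.2, 350.5, 144.1, 23.6, 1.1]
[566. 210.] [494, 7, 123, 293, 10463] [458.7, 293.4, 180.4, 86.8, 7.7]
[475. 130.] [444, 30, 68, 229, 2168] [442.4, 265.3, 141.4, 34.3, 6.2]
[451. 225.] [403, 155, 82, 145, 2823] [486.9, 234.8, 115.4, 25.3, 16.5]
[328. 192.] [314, 162, 28, 72, 1456] [446.8, 155.1, 46.7, 17.4, -12.9]
[ 59. 265.] [0, 216, 138, 84, 6712] [447.1, -43.1, 108.9, 62.2, 78.4]
```

Call:
play_rows(
  series=[
    [0,-1,40,0,0,0,100],
    [0,0,37,0,0,0,100],
    [0,0,11,0,0,0,100],
    [0,0,0,0,0,0,200],
    [0,0,0,0,0,0,255],
  ],
)

```text
time_s: 30.88
tool_pos: [485.1, 146.8, 30.8]
tool_rot: [0.339, 3.121, 0.001]
wrist_force: [-7.6, -0.1, 33.2]
gripper_width: 16.5
grip_force: 46.2
```

Call:
play_rows(
  series=[
    [0,0,0,0,0,0,255],
    [0,0,0,0,0,0,255],
    [0,0,-10,0,0,0,255],
    [0,0,-40,0,0,0,255],
    [0,0,-40,0,0,-0.038,255],
  ],
)

```text
time_s: 31.5
tool_pos: [484.1, 146.3, 121.7]
tool_rot: [0.279, 3.128, 0.0]
wrist_force: [0.2, -0.3, 0.1]
gripper_width: 15.9
grip_force: 58.7
```

Call:
play_rows(
  series=[
    [-11,-46,0,0,0,0,255],
    [-11,-46,0,0,0,0,255],
    [-11,-46,0,0,0,0,255],
    [-11,-46,0,0,0,0,255],
    [-11,-46,0,0,0,0,255],
  ],
)

```text
time_s: 32.12
tool_pos: [497.6, -91.5, 120.8]
tool_rot: [0.28, 3.127, -0.0]
wrist_force: [0.5, 1.2, -0.5]
gripper_width: 15.8
grip_force: 58.7
```

Call:
play_rows(
  series=[
    [-11,-46,0,0,0,0,255],
    [-11,-46,0,0,0,0,255],
    [-11,-46,0,0,0,0,255],
    [-11,-46,0,0,0,0,255],
    [0,0,0,0,0,0,255],
  ],
)

```text
time_s: 32.75
tool_pos: [507.9, -281.7, 120.4]
tool_rot: [0.285, 3.127, -0.002]
wrist_force: [-0.2, 0.6, -0.6]
gripper_width: 15.9
grip_force: 58.8
```

```bash
python3 - <<'E'
from h import *
c=shot('wrist','w11.png')
p=projf(c);a=np.radians(-10.2);u=np.array([np.cos(a),np.sin(a)]);w=np.array([-u[1],u[0]]);o=np.array([502.1,-312.8])
for i,j,z in((-65,65,6),(-65,-65,6),(-46,50,20),(-34,50,20),(-46,-50,20),(-34,-50,20),(40,50,20)):
    q=p((*(o+i*u+j*w),z)); print((i,j),q)
    cv2.circle(c['bgr'],tuple(int(v) for v in q),3,(0,0,255),1)
cv2.imwrite('pics/a11.png',c['bgr'])
E
python3 plan.py 508.5 -277.4 -10.2
```

```text
(-65, 65) [377.4 154.2]
(-65, -65) [185.8 155.8]
(-46, 50) [356.3 185.3]
(-34, 50) [356.  203.6]
(-46, -50) [203.2 186.4]
(-34, -50) [205.2 204.5]
(40, 50) [353.9 304.6]
{'time_s': 32.8, 'tool_pos': [507.836, -279.969, 120.288], 'tool_rot': [0.284, 3.128, -0.001], 'wrist_force': [0.141, -0.101, 0.478], 'gripper_width': 15.923, 'grip_force': 58.793, 'qpos': [-0.504, 0.431, -0.072, 1.067, 0.0, -0.323]}
phi -10.4 tilt (tool x,y axes dot z) [-0.001 -0.   ]
turn az=-0.003 shift x=-0.2 y=2.6
```

View pics/a11.png

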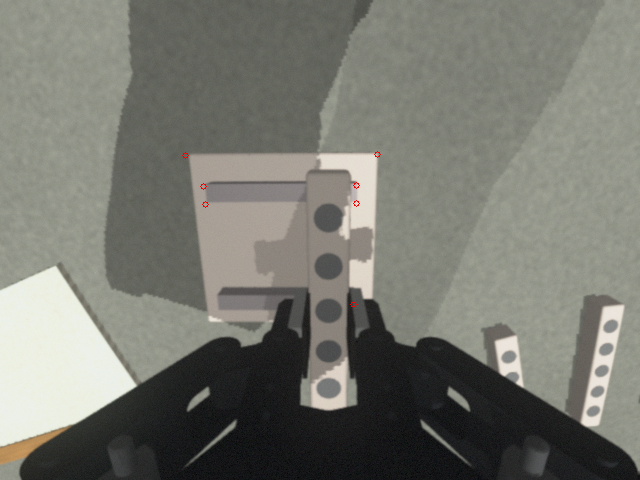

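Call:
play_rows(
  series=[
    [0,2,30,0,0,0,255],
    [0,0,30,0,0,0,255],
    [0,0,7,0,0,0,255],
    [0,0,3,0,0,0,255],
    [0,0,0,0,0,0,255],
  ],
)

```text
time_s: 33.42
tool_pos: [508.8, -276.5, 51.1]
tool_rot: [0.279, 3.128, -0.001]
wrist_force: [0.5, -0.8, -0.3]
gripper_width: 16.4
grip_force: 58.8
```

Call:
play_rows(
  series=[
    [0,0,0,0,0,0,160],
    [0,0,0,0,0,0,160],
    [0,0,0,0,0,0,160],
    [0,0,-20,0,0,0,160],
    [0,0,-50,0,0,0,160],
  ],
)

```text
time_s: 34.05
tool_pos: [506.8, -276.0, 118.2]
tool_rot: [-0.28, -3.125, -0.003]
wrist_force: [0.8, -0.2, 1.7]
gripper_width: 31.8
grip_force: 0.0
```

```bash
python3 plan.py 485 -5.4 1.8 495.7 -348.2 -10.2
```

```text
{'time_s': 34.05, 'tool_pos': [506.822, -275.987, 118.245], 'tool_rot': [-0.28, -3.125, -0.003], 'wrist_force': [0.783, -0.222, 1.674], 'gripper_width': 31.763, 'grip_force': 0.0, 'qpos': [-0.499, 0.432, -0.077, 1.067, -0.0, -0.32]}
phi -10.2 tilt (tool x,y axes dot z) [0.004 0.001]
turn az=-0.210 shift x=13.3 y=271.1
turn az=0.209 shift x=-71.2 y=-335.5
```

Call:
play_rows(
  series=[
    [0,0,0,0,0,-0.105,100],
    [0,0,0,0,0,-0.105,100],
    [2,45,0,0,0,0,100],
    [2,45,0,0,0,0,100],
    [2,45,0,0,0,0,100],
  ],
)

```text
time_s: 34.67
tool_pos: [497.7, -140.8, 119.4]
tool_rot: [-0.048, 3.141, 0.0]
wrist_force: [1.0, -0.5, -0.0]
gripper_width: 51.9
grip_force: 0.0
```

Call:
play_rows(
  series=[
    [2,45,0,0,0,0,100],
    [2,45,0,0,0,0,100],
    [3,46,0,0,0,0,100],
    [0,0,0,0,0,0,100],
    [0,0,0,0,0,0,100],
  ],
)

```text
time_s: 35.3
tool_pos: [486.8, -6.4, 119.4]
tool_rot: [-0.05, 3.141, -0.0]
wrist_force: [0.7, -0.5, 0.7]
gripper_width: 52.2
grip_force: 0.0
```

```bash
python3 plan.py 485 -5.4 1.8; python3 wm.py 18 180
```

```text
{'time_s': 35.3, 'tool_pos': [486.822, -6.411, 119.394], 'tool_rot': [-0.05, 3.141, -0.0], 'wrist_force': [0.676, -0.479, 0.717], 'gripper_width': 52.178, 'grip_force': 0.0, 'qpos': [-0.013, 0.254, -0.329, 0.987, -0.0, -0.045]}
phi 1.8 tilt (tool x,y axes dot z) [-0. -0.]
turn az=0.000 shift x=1.8 y=1.1
[332. 186.] [318, 159, 28, 69, 1304] [446.1, -5.6, 44.9, 17.4, 1.4]
[  9. 249.] [0, 184, 29, 116, 2066] [491.1, -233.0, 91.6, 22.2, -15.0]
```

Call:
play_rows(
  series=[
    [2,1,40,0,0,0,100],
    [0,0,37,0,0,0,100],
    [0,0,11,0,0,0,100],
    [0,0,0,0,0,0,200],
    [0,0,0,0,0,0,255],
  ],
)

```text
time_s: 35.98
tool_pos: [485.7, -5.6, 32.6]
tool_rot: [-0.048, 3.139, -0.0]
wrist_force: [-6.5, -0.9, 29.3]
gripper_width: 16.8
grip_force: 43.1
```

Call:
play_rows(
  series=[
    [0,0,0,0,0,0,255],
    [0,0,0,0,0,0,255],
    [0,0,-10,0,0,0,255],
    [0,0,-40,0,0,0.105,255],
    [0,0,-40,0,0,0.105,255],
  ],
)

```text
time_s: 36.6
tool_pos: [484.7, -5.3, 123.5]
tool_rot: [0.286, 3.128, 0.0]
wrist_force: [-0.7, -0.5, -0.6]
gripper_width: 16.2
grip_force: 58.7
```

Call:
play_rows(
  series=[
    [-9,-42,0,0,0,0,255],
    [-9,-42,0,0,0,0,255],
    [-9,-42,0,0,0,0,255],
    [-9,-42,0,0,0,0,255],
    [-9,-42,0,0,0,0,255],
  ],
)

```text
time_s: 37.22
tool_pos: [491.9, -221.5, 122.7]
tool_rot: [0.28, 3.128, -0.001]
wrist_force: [1.2, 1.1, -0.1]
gripper_width: 15.9
grip_force: 58.8
```

Call:
play_rows(
  series=[
    [-9,-42,0,0,0,0,255],
    [-9,-42,0,0,0,0,255],
    [-8,-41,0,0,0,0,255],
    [0,0,0,0,0,0,255],
    [0,0,0,0,0,0,255],
  ],
)

```text
time_s: 37.85
tool_pos: [495.0, -347.4, 122.0]
tool_rot: [0.281, 3.129, 0.0]
wrist_force: [0.3, 0.3, -0.3]
gripper_width: 15.9
grip_force: 58.8
```

```bash
python3 plan.py 495.7 -348.2 -10.2
```

```text
{'time_s': 37.85, 'tool_pos': [495.01, -347.402, 121.981], 'tool_rot': [0.281, 3.129, 0.0], 'wrist_force': [0.278, 0.276, -0.348], 'gripper_width': 15.901, 'grip_force': 58.82, 'qpos': [-0.612, 0.48, 0.008, 1.099, 0.0, -0.433]}
phi -10.3 tilt (tool x,y axes dot z) [-0.  0.]
turn az=-0.001 shift x=-0.8 y=-0.7
```

Call:
play_rows(
  series=[
    [-1,0,30,0,0,0,255],
    [0,0,30,0,0,0,255],
    [0,0,6,0,0,0,255],
    [0,0,3,0,0,0,255],
    [0,0,0,0,0,0,255],
  ],
)

```text
time_s: 38.48
tool_pos: [496.6, -347.9, 53.4]
tool_rot: [0.28, 3.128, -0.001]
wrist_force: [0.5, -1.1, -0.2]
gripper_width: 15.7
grip_force: 58.8
```

Call:
play_rows(
  series=[
    [0,0,0,0,0,0,160],
    [0,0,0,0,0,0,160],
    [0,0,0,0,0,0,160],
    [0,0,-20,0,0,0,160],
    [0,0,-50,0,0,0,160],
  ],
)

```text
time_s: 39.1
tool_pos: [494.7, -347.0, 121.2]
tool_rot: [-0.28, -3.125, -0.003]
wrist_force: [0.3, -0.5, -0.2]
gripper_width: 31.7
grip_force: 0.0
```

Call:
play_rows(
  series=[
    [0,0,0,0,0,0,160],
    [0,0,0,0,0,0,160],
  ],
)

```text
time_s: 39.35
tool_pos: [495.9, -347.8, 122.1]
tool_rot: [0.281, 3.129, 0.0]
wrist_force: [0.2, 0.6, -0.8]
gripper_width: 31.6
grip_force: 0.0
```

```bash
python3 plan.py 651.4 -81.2 -5.2
python3 - <<'E'
from h import *
c=shot('wrist','w12.png');p=projf(c);a=np.radians(-10.2);u=np.array([np.cos(a),np.sin(a)]);w=np.array([-u[1],u[0]]);o=np.array([502.1,-312.8])
for y in(-36,36):
  for j in(-9,9):
    q=p((*(o-60*u+(y+j)*w),38)); print(y,q); cv2.circle(c['bgr'],tuple(int(v) for v in q),3,(0,0,255),1)
cv2.imwrite('pics/a12.png',c['bgr'])
hs=cv2.cvtColor(c['bgr'],cv2.COLOR_BGR2GRAY)
E
```

```text
{'time_s': 39.35, 'tool_pos': [495.93, -347.753, 122.086], 'tool_rot': [0.281, 3.129, 0.0], 'wrist_force': [0.241, 0.555, -0.8], 'gripper_width': 31.633, 'grip_force': 0.0, 'qpos': [-0.612, 0.482, 0.012, 1.101, 0.0, -0.433]}
phi -10.2 tilt (tool x,y axes dot z) [-0.  0.]
turn az=-0.088 shift x=-130.7 y=279.5
-36 [312.1 165.9]
-36 [342.5 165.8]
36 [433.3 166. ]
36 [463.2 166.2]
```

View pics/a12.png

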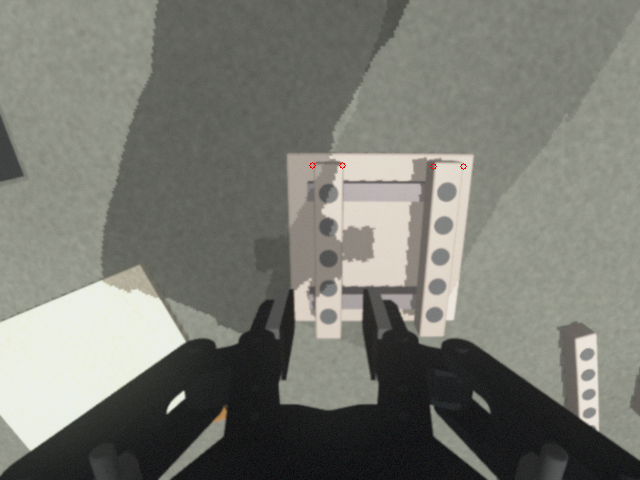

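Call:
play_rows(
  series=[
    [0,0,0,0,0,-0.088,100],
    [-19,40,0,0,0,0,100],
    [-19,40,0,0,0,0,100],
    [-19,40,0,0,0,0,100],
    [-19,40,0,0,0,0,100],
  ],
)

```text
time_s: 40.02
tool_pos: [586.1, -193.9, 121.1]
tool_rot: [-0.143, -3.137, -0.001]
wrist_force: [0.4, -0.1, -0.8]
gripper_width: 51.9
grip_force: 0.0
```

Call:
play_rows(
  series=[
    [-19,40,0,0,0,0,100],
    [-18,40,0,0,0,0,100],
    [-18,40,0,0,0,0,100],
    [0,0,0,0,0,0,100],
    [0,0,0,0,0,0,100],
  ],
)

```text
time_s: 40.65
tool_pos: [651.2, -81.0, 121.3]
tool_rot: [-0.142, -3.137, 0.0]
wrist_force: [-0.4, -0.3, -0.7]
gripper_width: 51.6
grip_force: 0.0
```

```bash
python3 plan.py 651.4 -81.2 -5.2 537.5 -319.2 79.8; python3 wm.py 18 180
```

```text
{'time_s': 40.65, 'tool_pos': [651.178, -80.962, 121.263], 'tool_rot': [-0.142, -3.137, 0.0], 'wrist_force': [-0.399, -0.317, -0.711], 'gripper_width': 51.629, 'grip_force': 0.0, 'qpos': [-0.124, 0.588, 0.184, 1.169, -0.0, -0.033]}
phi -5.2 tilt (tool x,y axes dot z) [ 0.002 -0.   ]
turn az=0.000 shift x=-0.2 y=-0.2
turn az=-1.484 shift x=254.4 y=70.0
[41. 86.] [0, 0, 68, 168, 5739] [524.5, -258.4, 103.9, 47.8, -16.8]
[631. 246.] [614, 159, 26, 141, 1811] [659.6, 132.4, 107.9, 19.9, 10.3]
[329. 190.] [315, 163, 28, 68, 1242] [613.1, -77.4, 44.8, 17.5, -5.5]
[438. 229.] [416, 162, 46, 138, 2862] [645.8, -4.7, 98.3, 18.4, -8.2]
[215. 229.] [195, 192, 43, 81, 975] [630.7, -156.7, 55.6, 14.8, 6.2]
```

Call:
play_rows(
  series=[
    [0,0,40,0,0,0,100],
    [0,0,37,0,0,0,100],
    [0,0,11,0,0,0,100],
    [0,0,0,0,0,0,200],
    [0,0,0,0,0,0,255],
  ],
)

```text
time_s: 41.32
tool_pos: [652.7, -81.3, 36.0]
tool_rot: [0.143, 3.136, -0.0]
wrist_force: [-5.6, -1.2, 19.1]
gripper_width: 16.7
grip_force: 36.1
```

Call:
play_rows(
  series=[
    [0,0,0,0,0,0,255],
    [0,0,0,0,0,0,255],
    [0,0,-10,0,0,0,255],
    [0,0,-40,0,0,0,255],
    [0,0,-45,0,0,0,255],
  ],
)

```text
time_s: 41.95
tool_pos: [651.6, -80.7, 131.2]
tool_rot: [-0.142, -3.138, -0.0]
wrist_force: [0.7, -0.4, 0.7]
gripper_width: 15.1
grip_force: 58.7
```

Call:
play_rows(
  series=[
    [0,0,0,0,0,-0.165,255],
    [0,0,0,0,0,-0.165,255],
    [0,0,0,0,0,-0.165,255],
    [0,0,0,0,0,-0.165,255],
    [0,0,0,0,0,-0.165,255],
  ],
)

```text
time_s: 42.58
tool_pos: [652.1, -80.8, 130.5]
tool_rot: [-1.135, 2.928, -0.001]
wrist_force: [0.1, 0.1, -0.9]
gripper_width: 15.4
grip_force: 58.7
```

Call:
play_rows(
  series=[
    [0,0,0,0,0,-0.165,255],
    [0,0,0,0,0,-0.165,255],
    [0,0,0,0,0,-0.165,255],
    [0,0,0,0,0,-0.164,255],
    [42,12,0,0,0,0,255],
  ],
)

```text
time_s: 43.2
tool_pos: [633.5, -118.6, 130.3]
tool_rot: [-2.022, 2.403, -0.001]
wrist_force: [-0.7, -0.4, -1.6]
gripper_width: 15.1
grip_force: 58.7
```

Call:
play_rows(
  series=[
    [42,12,0,0,0,0,255],
    [42,12,0,0,0,0,255],
    [42,12,0,0,0,0,255],
    [42,11,0,0,0,0,255],
    [44,11,0,0,0,0,255],
  ],
)

```text
time_s: 43.82
tool_pos: [537.7, -319.7, 130.7]
tool_rot: [-2.016, 2.409, -0.002]
wrist_force: [0.5, -0.7, 0.0]
gripper_width: 15.3
grip_force: 58.7
```

Call:
play_rows(
  series=[
    [0,0,0,0,0,0,255],
    [0,0,0,0,0,0,255],
  ],
)

```text
time_s: 44.08
tool_pos: [538.4, -318.3, 130.1]
tool_rot: [-2.015, 2.409, -0.001]
wrist_force: [-0.2, 0.2, -0.6]
gripper_width: 15.3
grip_force: 58.7
```

```bash
python3 plan.py 537.5 -319.2 79.8
```

```text
{'time_s': 44.075, 'tool_pos': [538.351, -318.312, 130.071], 'tool_rot': [-2.015, 2.409, -0.001], 'wrist_force': [-0.203, 0.224, -0.65], 'gripper_width': 15.324, 'grip_force': 58.714, 'qpos': [-0.534, 0.516, 0.088, 1.142, 0.0, -1.927]}
phi 79.8 tilt (tool x,y axes dot z) [-0.    -0.001]
turn az=0.000 shift x=1.0 y=0.7
```

Call:
play_rows(
  series=[
    [1,1,30,0,0,0,255],
    [0,0,18,0,0,0,255],
    [0,0,6,0,0,0,255],
    [0,0,2,0,0,0,255],
    [0,0,0,0,0,0,255],
  ],
)

```text
time_s: 44.7
tool_pos: [537.6, -319.0, 74.3]
tool_rot: [-2.016, 2.409, -0.002]
wrist_force: [-0.2, -0.6, -0.3]
gripper_width: 15.4
grip_force: 58.7
```

Call:
play_rows(
  series=[
    [0,0,0,0,0,0,160],
    [0,0,0,0,0,0,160],
    [0,0,0,0,0,0,160],
    [0,0,-20,0,0,0,160],
    [0,0,-40,0,0,0,160],
  ],
)

```text
time_s: 45.32
tool_pos: [536.0, -318.7, 132.6]
tool_rot: [2.015, -2.409, -0.005]
wrist_force: [0.5, -0.6, 0.4]
gripper_width: 31.8
grip_force: 0.0
```

Call:
play_rows(
  series=[
    [0,0,0,0,0,0,160],
    [0,0,0,0,0,0,160],
  ],
)

```text
time_s: 45.58
tool_pos: [536.8, -319.2, 133.0]
tool_rot: [2.016, -2.41, -0.0]
wrist_force: [0.0, -0.6, 0.4]
gripper_width: 31.8
grip_force: 0.0
```

```bash
python3 plan.py 663.1 -154.2 6.8 466.7 -306.4 79.8
```

```text
{'time_s': 45.575, 'tool_pos': [536.777, -319.243, 132.963], 'tool_rot': [2.016, -2.41, -0.0], 'wrist_force': [0.032, -0.58, 0.437], 'gripper_width': 31.848, 'grip_force': 0.0, 'qpos': [-0.537, 0.514, 0.092, 1.149, -0.0, -1.93]}
phi 79.8 tilt (tool x,y axes dot z) [-0.  0.]
turn az=1.274 shift x=-145.0 y=148.9
turn az=-1.274 shift x=184.6 y=166.3
```

Call:
play_rows(
  series=[
    [0,0,0,0,0,0.16,130],
    [0,0,0,0,0,0.16,100],
    [0,0,0,0,0,0.16,100],
    [0,0,0,0,0,0.16,100],
    [0,0,0,0,0,0.16,100],
  ],
)

```text
time_s: 46.2
tool_pos: [536.3, -318.9, 132.0]
tool_rot: [0.91, -3.006, -0.002]
wrist_force: [0.3, 0.8, -0.5]
gripper_width: 51.9
grip_force: 0.0
```

Call:
play_rows(
  series=[
    [0,0,0,0,0,0.16,100],
    [0,0,0,0,0,0.16,100],
    [0,0,0,0,0,0.154,100],
    [-29,30,0,0,0,0,100],
    [-29,30,0,0,0,0,100],
  ],
)

```text
time_s: 46.82
tool_pos: [587.2, -252.1, 132.1]
tool_rot: [0.185, -3.135, -0.001]
wrist_force: [0.6, -0.5, 0.3]
gripper_width: 51.9
grip_force: 0.0
```

Call:
play_rows(
  series=[
    [-29,30,0,0,0,0,100],
    [-29,30,0,0,0,0,100],
    [-29,29,0,0,0,0,100],
    [0,0,0,0,0,0,100],
    [0,0,0,0,0,0,100],
  ],
)

```text
time_s: 47.45
tool_pos: [662.5, -154.2, 132.2]
tool_rot: [0.187, -3.134, -0.0]
wrist_force: [-0.6, -0.8, -0.6]
gripper_width: 51.7
grip_force: 0.0
```

```bash
python3 plan.py 663.1 -154.2 6.8 466.7 -306.4 79.8; python3 wm.py 18 175
```

```text
{'time_s': 47.45, 'tool_pos': [662.507, -154.172, 132.227], 'tool_rot': [0.187, -3.134, -0.0], 'wrist_force': [-0.609, -0.784, -0.645], 'gripper_width': 51.709, 'grip_force': 0.0, 'qpos': [-0.229, 0.635, 0.294, 1.231, -0.0, -0.348]}
phi 6.8 tilt (tool x,y axes dot z) [0.002 0.   ]
turn az=0.001 shift x=-0.6 y=-0.1
turn az=-1.274 shift x=184.6 y=166.3
[102.  41.] [0, 0, 210, 103, 10392] [538.2, -314.6, 134.2, 61.7, 84.5]
[332. 186.] [317, 162, 26, 56, 931] [621.2, -157.9, 38.3, 17.0, 7.4]
[534. 244.] [495, 181, 80, 119, 3188] [644.6, 2.5, 94.9, 34.1, -8.2]
[ 79. 262.] [33, 193, 112, 107, 2381] [699.0, -346.1, 92.4, 75.5, 36.6]
[329. 276.] [317, 251, 24, 49, 880] [684.7, -151.2, 38.8, 17.6, 6.8]
```

Call:
play_rows(
  series=[
    [0,0,45,0,0,0,100],
    [0,0,42,0,0,0,100],
    [0,0,12,0,0,0,100],
    [0,0,0,0,0,0,200],
    [0,0,0,0,0,0,255],
  ],
)

```text
time_s: 48.12
tool_pos: [664.1, -154.6, 36.3]
tool_rot: [-0.186, 3.134, -0.001]
wrist_force: [-4.7, -0.6, 16.6]
gripper_width: 16.2
grip_force: 35.4
```

Call:
play_rows(
  series=[
    [0,0,0,0,0,0,255],
    [0,0,0,0,0,0,255],
    [0,0,-10,0,0,0,255],
    [0,0,-40,0,0,0,255],
    [0,0,-45,0,0,0,255],
  ],
)

```text
time_s: 48.75
tool_pos: [662.9, -154.0, 131.2]
tool_rot: [0.187, -3.136, -0.0]
wrist_force: [0.7, 0.1, -0.4]
gripper_width: 15.3
grip_force: 58.7
```

Call:
play_rows(
  series=[
    [0,0,0,0,0,-0.16,255],
    [0,0,0,0,0,-0.16,255],
    [0,0,0,0,0,-0.16,255],
    [0,0,0,0,0,-0.16,255],
    [0,0,0,0,0,-0.16,255],
  ],
)

```text
time_s: 49.38
tool_pos: [663.5, -154.1, 130.6]
tool_rot: [-1.401, 2.811, -0.001]
wrist_force: [0.1, -0.9, -1.1]
gripper_width: 15.0
grip_force: 58.7
```

Call:
play_rows(
  series=[
    [0,0,0,0,0,-0.16,255],
    [0,0,0,0,0,-0.16,255],
    [0,0,0,0,0,-0.154,255],
    [31,28,0,0,0,0,255],
    [31,28,0,0,0,0,255],
  ],
)

```text
time_s: 50.0
tool_pos: [596.7, -205.5, 130.3]
tool_rot: [-2.017, 2.408, -0.002]
wrist_force: [0.2, -0.4, -0.2]
gripper_width: 14.9
grip_force: 58.8
```

Call:
play_rows(
  series=[
    [31,28,0,0,0,0,255],
    [31,28,0,0,0,0,255],
    [31,28,0,0,0,0,255],
    [30,27,0,0,0,0,255],
    [0,0,0,0,0,0,255],
  ],
)

```text
time_s: 50.62
tool_pos: [464.7, -308.2, 130.7]
tool_rot: [-2.012, 2.412, -0.002]
wrist_force: [0.2, -0.6, 0.8]
gripper_width: 15.2
grip_force: 58.8
```

Call:
play_rows(
  series=[
    [0,0,0,0,0,0,255],
    [0,0,0,0,0,0,255],
  ],
)

```text
time_s: 50.88
tool_pos: [466.9, -306.2, 129.6]
tool_rot: [-2.017, 2.408, -0.001]
wrist_force: [-0.9, -0.2, -1.5]
gripper_width: 15.2
grip_force: 58.8
```

```bash
python3 plan.py 466.7 -306.4 79.8
```

```text
{'time_s': 50.875, 'tool_pos': [466.918, -306.189, 129.608], 'tool_rot': [-2.017, 2.408, -0.001], 'wrist_force': [-0.918, -0.237, -1.504], 'gripper_width': 15.166, 'grip_force': 58.784, 'qpos': [-0.58, 0.383, -0.12, 1.067, 0.0, -1.975]}
phi 79.9 tilt (tool x,y axes dot z) [ 0.    -0.001]
turn az=0.002 shift x=0.2 y=0.2
```

Call:
play_rows(
  series=[
    [0,0,30,0,0,0,255],
    [0,0,18,0,0,0,255],
    [0,0,6,0,0,0,255],
    [0,0,2,0,0,0,255],
    [0,0,0,0,0,0,255],
  ],
)

```text
time_s: 51.5
tool_pos: [466.7, -306.3, 74.4]
tool_rot: [-2.016, 2.409, -0.001]
wrist_force: [-3.1, 2.8, 7.9]
gripper_width: 15.4
grip_force: 59.8
```

Call:
play_rows(
  series=[
    [0,0,0,0,0,0,160],
    [0,0,0,0,0,0,160],
    [0,0,0,0,0,0,160],
    [0,0,-20,0,0,0,160],
    [0,0,-50,0,0,0,160],
  ],
)

```text
time_s: 52.12
tool_pos: [464.9, -305.9, 142.3]
tool_rot: [2.015, -2.409, -0.006]
wrist_force: [0.6, -0.0, -0.3]
gripper_width: 31.9
grip_force: 0.0
```

Call:
play_rows(
  series=[
    [0,0,0,0,0,0,160],
    [0,0,0,0,0,0,160],
  ],
)

```text
time_s: 52.38
tool_pos: [466.1, -306.6, 143.1]
tool_rot: [-2.016, 2.41, -0.0]
wrist_force: [0.2, -0.1, 0.2]
gripper_width: 32.0
grip_force: 0.0
```

```bash
python3 plan.py 657.5 -6.4 -8.4 508.5 -277.4 -10.2;  python3 -c "
from h import *
shot('wrist','w13.png')"
```

```text
{'time_s': 52.375, 'tool_pos': [466.064, -306.616, 143.058], 'tool_rot': [-2.016, 2.41, -0.0], 'wrist_force': [0.171, -0.075, 0.201], 'gripper_width': 31.962, 'grip_force': 0.0, 'qpos': [-0.582, 0.374, -0.098, 1.099, 0.0, -1.975]}
phi 79.8 tilt (tool x,y axes dot z) [-0. -0.]
turn az=1.540 shift x=-145.5 y=325.0
turn az=0.031 shift x=98.7 y=-293.1
```

Call:
play_rows(
  series=[
    [0,0,0,0,0,0.171,130],
    [0,0,0,0,0,0.171,100],
    [0,0,0,0,0,0.171,100],
    [0,0,0,0,0,0.171,100],
    [0,0,0,0,0,0.171,100],
  ],
)

```text
time_s: 53.05
tool_pos: [465.5, -306.3, 142.0]
tool_rot: [0.826, -3.03, -0.002]
wrist_force: [0.2, 0.5, -0.4]
gripper_width: 51.9
grip_force: 0.0
```

Call:
play_rows(
  series=[
    [0,0,0,0,0,0.171,100],
    [0,0,0,0,0,0.171,100],
    [0,0,0,0,0,0.171,100],
    [0,0,0,0,0,0.171,100],
    [-18,41,0,0,0,0,100],
  ],
)

```text
time_s: 53.68
tool_pos: [488.7, -269.6, 142.1]
tool_rot: [-0.238, -3.131, -0.001]
wrist_force: [0.7, 0.3, 0.1]
gripper_width: 52.0
grip_force: 0.0
```

Call:
play_rows(
  series=[
    [-18,41,0,0,0,0,100],
    [-18,41,0,0,0,0,100],
    [-18,41,0,0,0,0,100],
    [-18,41,0,0,0,0,100],
    [-18,40,0,0,0,0,100],
  ],
)

```text
time_s: 54.3
tool_pos: [608.6, -78.5, 142.0]
tool_rot: [-0.228, -3.131, -0.0]
wrist_force: [0.1, -0.9, -0.0]
gripper_width: 51.7
grip_force: 0.0
```

Call:
play_rows(
  series=[
    [-18,40,10,0,0,0,100],
    [-19,40,0,0,0,0,100],
    [0,0,0,0,0,0,100],
    [0,0,0,0,0,0,100],
  ],
)

```text
time_s: 54.8
tool_pos: [656.1, -6.4, 132.2]
tool_rot: [-0.228, -3.131, 0.001]
wrist_force: [-1.1, -0.1, -0.4]
gripper_width: 52.0
grip_force: 0.0
```

```bash
python3 plan.py 657.5 -6.4 -8.4 508.5 -277.4 -10.2; python3 wm.py 18 175
```

```text
{'time_s': 54.8, 'tool_pos': [656.106, -6.4, 132.215], 'tool_rot': [-0.228, -3.131, 0.001], 'wrist_force': [-1.061, -0.059, -0.416], 'gripper_width': 52.038, 'grip_force': 0.0, 'qpos': [-0.01, 0.582, 0.203, 1.193, -0.0, 0.136]}
phi -8.3 tilt (tool x,y axes dot z) [ 0.002 -0.   ]
turn az=0.001 shift x=-1.4 y=0.2
turn az=0.031 shift x=98.7 y=-293.1
[507.  31.] [467, 0, 90, 74, 2137] [532.1, 124.7, 54.6, 41.3, -63.1]
[572. 170.] [517, 58, 123, 242, 13860] [639.0, 175.9, 165.8, 90.1, 1.0]
[ 16. 110.] [0, 79, 45, 62, 984] [531.6, -198.8, 40.9, 31.5, -23.7]
[ 77. 183.] [53, 154, 49, 62, 1254] [584.6, -178.5, 43.7, 31.7, -0.7]
[329. 191.] [316, 164, 26, 65, 1244] [619.7, -0.7, 45.0, 17.1, -7.8]
[ 87. 242.] [43, 217, 80, 52, 1360] [622.3, -185.6, 61.7, 37.9, 68.4]
```

Call:
play_rows(
  series=[
    [-1,0,45,0,0,0,100],
    [0,0,42,0,0,0,100],
    [0,0,12,0,0,0,100],
    [0,0,0,0,0,0,200],
    [0,0,0,0,0,0,255],
  ],
)

```text
time_s: 55.48
tool_pos: [658.8, -6.6, 36.3]
tool_rot: [0.229, 3.131, 0.0]
wrist_force: [-4.7, -2.8, 17.6]
gripper_width: 16.5
grip_force: 35.5
```

Call:
play_rows(
  series=[
    [0,0,0,0,0,0,255],
    [0,0,0,0,0,0,255],
    [0,0,-10,0,0,0,255],
    [0,0,-40,0,0,0,255],
    [0,0,-45,0,0,0.031,255],
  ],
)

```text
time_s: 56.1
tool_pos: [657.6, -6.3, 131.3]
tool_rot: [0.278, 3.129, 0.0]
wrist_force: [1.6, -0.2, -0.0]
gripper_width: 15.3
grip_force: 58.7
```

Call:
play_rows(
  series=[
    [14,-42,0,0,0,0,255],
    [14,-42,0,0,0,0,255],
    [14,-42,0,0,0,0,255],
    [14,-42,0,0,0,0,255],
    [14,-42,0,0,0,0,255],
  ],
)

```text
time_s: 56.72
tool_pos: [551.5, -202.0, 130.8]
tool_rot: [0.277, 3.128, -0.001]
wrist_force: [0.6, -1.8, -1.6]
gripper_width: 14.9
grip_force: 58.7
```

Call:
play_rows(
  series=[
    [14,-42,0,0,0,0,255],
    [15,-41,0,0,0,0,255],
    [0,0,0,0,0,0,255],
    [0,0,0,0,0,0,255],
    [0,0,0,0,0,0,255],
  ],
)

```text
time_s: 57.35
tool_pos: [509.4, -276.6, 129.7]
tool_rot: [0.275, 3.129, -0.0]
wrist_force: [-0.3, -0.4, -0.6]
gripper_width: 14.9
grip_force: 58.8
```

```bash
python3 plan.py 508.5 -277.4 -10.2
```

```text
{'time_s': 57.35, 'tool_pos': [509.368, -276.615, 129.707], 'tool_rot': [0.275, 3.129, -0.0], 'wrist_force': [-0.253, -0.363, -0.559], 'gripper_width': 14.947, 'grip_force': 58.765, 'qpos': [-0.498, 0.425, -0.057, 1.089, 0.0, -0.322]}
phi -10.1 tilt (tool x,y axes dot z) [-0.001 -0.   ]
turn az=0.002 shift x=0.7 y=-0.9
```

Call:
play_rows(
  series=[
    [1,-1,22,0,0,0,255],
    [0,0,10,0,0,0,255],
    [0,0,3,0,0,0,255],
    [0,0,2,0,0,0,255],
    [0,0,0,0,0,0,255],
  ],
)

```text
time_s: 57.98
tool_pos: [507.9, -278.2, 92.7]
tool_rot: [0.277, 3.129, -0.0]
wrist_force: [-0.1, -0.8, 0.2]
gripper_width: 15.2
grip_force: 58.8
```

Call:
play_rows(
  series=[
    [0,0,0,0,0,0,160],
    [0,0,0,0,0,0,160],
    [0,0,0,0,0,0,160],
    [0,0,-20,0,0,0,160],
    [0,0,-40,0,0,0,160],
  ],
)

```text
time_s: 58.6
tool_pos: [506.7, -277.7, 151.8]
tool_rot: [-0.277, -3.127, -0.002]
wrist_force: [0.1, 0.4, 0.6]
gripper_width: 31.6
grip_force: 0.0
```

Call:
play_rows(
  series=[
    [0,0,0,0,0,0,160],
    [0,0,0,0,0,0,160],
  ],
)

```text
time_s: 58.85
tool_pos: [507.5, -278.1, 152.0]
tool_rot: [-0.277, -3.129, -0.0]
wrist_force: [-1.0, 0.2, 0.2]
gripper_width: 32.2
grip_force: 0.0
```

```bash
python3 plan.py 666.3 141.3 0.6 495.7 -348.2 -10.2
```

```text
{'time_s': 58.85, 'tool_pos': [507.539, -278.122, 151.995], 'tool_rot': [-0.277, -3.129, -0.0], 'wrist_force': [-1.0, 0.17, 0.227], 'gripper_width': 32.18, 'grip_force': 0.0, 'qpos': [-0.501, 0.41, -0.02, 1.14, 0.0, -0.324]}
phi -10.1 tilt (tool x,y axes dot z) [0. 0.]
turn az=-0.187 shift x=-163.1 y=417.7
turn az=0.188 shift x=81.2 y=-512.0
```

Call:
play_rows(
  series=[
    [0,0,0,0,0,-0.094,130],
    [0,0,0,0,0,-0.093,100],
    [-16,42,0,0,0,0,100],
    [-16,42,0,0,0,0,100],
    [-16,42,0,0,0,0,100],
  ],
)

```text
time_s: 59.48
tool_pos: [554.1, -150.3, 151.2]
tool_rot: [0.015, -3.14, -0.001]
wrist_force: [0.8, 0.1, -0.8]
gripper_width: 52.1
grip_force: 0.0
```

Call:
play_rows(
  series=[
    [-16,42,0,0,0,0,100],
    [-16,42,0,0,0,0,100],
    [-16,42,0,0,0,0,100],
    [-16,42,0,0,0,0,100],
    [-17,42,0,0,0,0,100],
  ],
)

```text
time_s: 60.1
tool_pos: [633.0, 60.5, 151.1]
tool_rot: [0.016, -3.14, 0.0]
wrist_force: [0.6, -0.8, -0.1]
gripper_width: 51.9
grip_force: 0.0
```

Call:
play_rows(
  series=[
    [-17,41,10,0,0,0,100],
    [-17,41,10,0,0,0,100],
    [0,0,0,0,0,0,100],
    [0,0,0,0,0,0,100],
  ],
)

```text
time_s: 60.6
tool_pos: [665.8, 141.1, 131.3]
tool_rot: [0.016, -3.14, 0.001]
wrist_force: [-0.5, -0.0, -0.0]
gripper_width: 52.1
grip_force: 0.0
```

```bash
python3 plan.py 666.3 141.3 0.6 495.7 -348.2 -10.2; python3 wm.py 18 175
```

```text
{'time_s': 60.6, 'tool_pos': [665.799, 141.134, 131.328], 'tool_rot': [0.016, -3.14, 0.001], 'wrist_force': [-0.45, -0.012, -0.018], 'gripper_width': 52.098, 'grip_force': 0.0, 'qpos': [0.209, 0.636, 0.294, 1.229, -0.0, 0.199]}
phi 0.6 tilt (tool x,y axes dot z) [ 0.002 -0.001]
turn az=-0.000 shift x=-0.5 y=0.2
turn az=0.188 shift x=81.2 y=-512.0
[ 50. 183.] [0, 0, 154, 300, 25890] [606.9, -60.7, 207.4, 128.5, 1.4]
[518. 174.] [414, 0, 226, 300, 43284] [610.1, 281.6, 245.0, 154.9, 15.8]
[613.  13.] [587, 0, 53, 29, 1428] [509.7, 319.5, 36.3, 16.1, -85.9]
[577.  68.] [514, 35, 126, 69, 6992] [542.8, 302.0, 86.1, 35.4, -82.2]
[330. 187.] [316, 161, 27, 61, 1259] [625.4, 141.2, 41.6, 18.2, 1.2]
[330. 278.] [317, 255, 25, 45, 844] [689.3, 141.9, 35.5, 18.3, 0.6]
```

Call:
play_rows(
  series=[
    [0,0,45,0,0,0,100],
    [0,0,41,0,0,0,100],
    [0,0,12,0,0,0,100],
    [0,0,0,0,0,0,200],
    [0,0,0,0,0,0,255],
  ],
)

```text
time_s: 61.28
tool_pos: [667.4, 141.5, 36.4]
tool_rot: [-0.016, 3.139, 0.001]
wrist_force: [-4.8, -1.9, 18.2]
gripper_width: 16.8
grip_force: 35.3
```

Call:
play_rows(
  series=[
    [0,0,0,0,0,0,255],
    [0,0,0,0,0,0,255],
    [0,0,-10,0,0,0,255],
    [0,0,-40,0,0,0.094,255],
    [0,0,-50,0,0,0.094,255],
  ],
)

```text
time_s: 61.9
tool_pos: [666.0, 141.5, 136.1]
tool_rot: [-0.284, -3.128, 0.0]
wrist_force: [0.6, 0.5, 0.8]
gripper_width: 15.1
grip_force: 58.7
```

Call:
play_rows(
  series=[
    [7,-43,0,0,0,0,255],
    [7,-43,0,0,0,0,255],
    [7,-43,0,0,0,0,255],
    [7,-43,0,0,0,0,255],
    [7,-43,0,0,0,0,255],
  ],
)

```text
time_s: 62.52
tool_pos: [593.7, -65.2, 135.8]
tool_rot: [0.279, 3.127, -0.0]
wrist_force: [0.8, 0.2, -0.2]
gripper_width: 15.3
grip_force: 58.7
```

Call:
play_rows(
  series=[
    [7,-43,0,0,0,0,255],
    [7,-43,0,0,0,0,255],
    [7,-43,0,0,0,0,255],
    [7,-42,0,0,0,0,255],
    [6,-42,0,0,0,0,255],
  ],
)

```text
time_s: 63.15
tool_pos: [522.5, -269.0, 135.8]
tool_rot: [0.279, 3.128, -0.001]
wrist_force: [0.2, 0.7, -0.4]
gripper_width: 15.1
grip_force: 58.7
```

Call:
play_rows(
  series=[
    [6,-42,0,0,0,0,255],
    [6,-42,0,0,0,0,255],
    [0,0,0,0,0,0,255],
    [0,0,0,0,0,0,255],
    [0,0,0,0,0,0,255],
  ],
)

```text
time_s: 63.78
tool_pos: [496.6, -347.3, 134.8]
tool_rot: [0.277, 3.129, -0.0]
wrist_force: [-0.1, 0.4, -0.7]
gripper_width: 15.7
grip_force: 58.8
```

```bash
python3 plan.py 495.7 -348.2 -10.2
```

```text
{'time_s': 63.775, 'tool_pos': [496.551, -347.322, 134.801], 'tool_rot': [0.277, 3.129, -0.0], 'wrist_force': [-0.087, 0.424, -0.667], 'gripper_width': 15.685, 'grip_force': 58.76, 'qpos': [-0.61, 0.474, 0.034, 1.129, 0.0, -0.434]}
phi -10.1 tilt (tool x,y axes dot z) [-0.001 -0.   ]
turn az=0.001 shift x=0.7 y=-1.0
```

Lower 42 to about 92.5, release, rise, then move clear for a final look.

Call:
play_rows(
  series=[
    [1,-1,26,0,0,0,255],
    [0,0,11,0,0,0,255],
    [0,0,3,0,0,0,255],
    [0,0,2,0,0,0,255],
    [0,0,0,0,0,0,255],
  ],
)

```text
time_s: 64.4
tool_pos: [495.2, -349.0, 92.8]
tool_rot: [0.279, 3.129, -0.0]
wrist_force: [0.3, -0.2, -0.3]
gripper_width: 15.5
grip_force: 58.8
```

Call:
play_rows(
  series=[
    [0,0,0,0,0,0,160],
    [0,0,0,0,0,0,160],
    [0,0,0,0,0,0,160],
    [0,0,-20,0,0,0,160],
    [0,0,-50,0,0,0,160],
  ],
)

```text
time_s: 65.03
tool_pos: [493.7, -348.1, 161.2]
tool_rot: [-0.279, -3.126, -0.003]
wrist_force: [0.9, -0.3, 0.1]
gripper_width: 32.0
grip_force: 0.0
```

Call:
play_rows(
  series=[
    [0,0,-50,0,0,0,160],
    [0,40,-20,0,0,0,160],
    [0,45,0,0,0,0,160],
    [0,45,0,0,0,0,160],
    [0,45,0,0,0,0,160],
  ],
)

```text
time_s: 65.65
tool_pos: [525.9, -175.3, 232.5]
tool_rot: [0.279, 3.129, -0.0]
wrist_force: [0.2, -0.6, -0.6]
gripper_width: 32.0
grip_force: 0.0
```

Call:
play_rows(
  series=[
    [20,45,0,0,0,0,160],
    [20,45,0,0,0,0,160],
    [20,45,0,0,0,0,160],
    [20,45,0,0,0,0,160],
    [0,0,0,0,0,0,160],
  ],
)

```text
time_s: 66.28
tool_pos: [478.3, 17.1, 232.6]
tool_rot: [0.273, 3.129, 0.001]
wrist_force: [-0.0, 0.1, -0.1]
gripper_width: 31.6
grip_force: 0.0
```

Run:
```python
from h import *
st();t=shot('top','t20.png');s=shot('scene','s20.png');w=shot('wrist','w20.png')
a=cv2.resize(t['bgr'][195:325,170:240],(280,520));b=cv2.resize(t['bgr'][220:320,445:535],(250,278))
c=cv2.resize(s['bgr'][145:230,115:225],(250,193));d=cv2.resize(s['bgr'][215:350,380:475],(250,355))
col=np.vstack([b,c]);H=520
col2=np.vstack([d,np.zeros((H-355,250,3),np.uint8)]);col=np.vstack([col,np.zeros((H-col.shape[0],250,3),np.uint8)])
cv2.imwrite('pics/v20.png',np.hstack([a,col,col2]))
```

```text
{'time_s': 66.275, 'tool_pos': [478.252, 17.105, 232.642], 'tool_rot': [0.273, 3.129, 0.001], 'wrist_force': [-0.006, 0.071, -0.122], 'gripper_width': 31.636, 'grip_force': 0.0, 'qpos': [0.035, 0.173, -0.136, 1.262, 0.0, 0.21]}
```

View pics/v20.png

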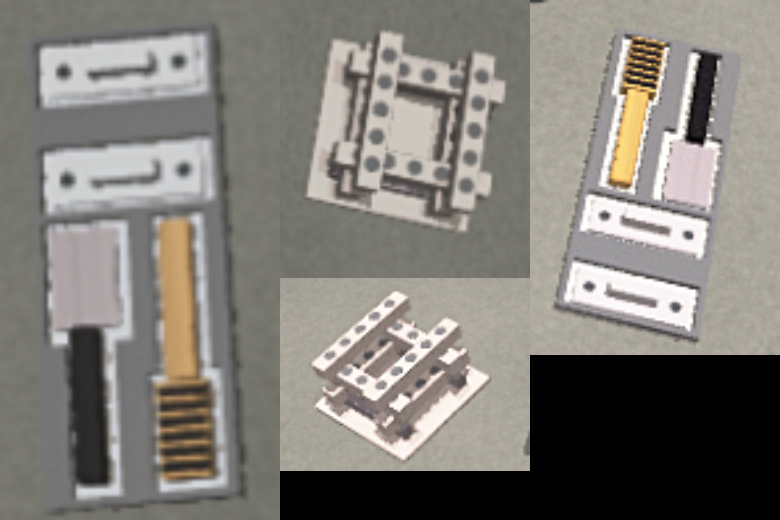

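Run:
```python
from h import *
a=np.radians(7.6);o=np.array([491.5,306.5]);Rm=np.array([[np.cos(a),np.sin(a)],[-np.sin(a),np.cos(a)]])
for n,(x0,y0,x1,y1) in dict(top=(180,270,205,322),scene=(425,222,470,256)).items():
    c=load(n);g=c['bgr'][y0:y1,x0:x1].max(2)<60
    k,l,s,_=cv2.connectedComponentsWithStats(g.astype(np.uint8));i=1+np.argmax(s[1:,4])
    r=rect(c,l==i,(x0,y0),17);print(n,'handle',r,'tray',Rm@(r[:2]-o))
    # blade: greyish-pink, lower saturation threshold: print pixel rows across blade at tray x=-10
    for yt in range(-2,52,2):
        p=projf(c);q=o+Rm.T@np.array([-12,yt]);u=p((*q,8.));print(yt,cv2.remap(c['bgr'],np.float32([[u[0]]]),np.float32([[u[1]]]),1)[0,0].tolist(),end=' ')
    print()
```

```text
top handle [412.2 320.5  82.7  17.6   8.1] tray [-76.75180288  24.36494931]
-2 [117, 117, 118] 0 [168, 166, 165] 2 [205, 201, 198] 4 [214, 209, 207] 6 [176, 173, 173] 8 [152, 151, 157] 10 [161, 160, 170] 12 [169, 167, 177] 14 [168, 166, 176] 16 [166, 165, 174] 18 [166, 165, 174] 20 [166, 165, 174] 22 [165, 163, 173] 24 [167, 166, 175] 26 [164, 163, 172] 28 [160, 159, 168] 30 [160, 159, 169] 32 [165, 162, 173] 34 [167, 165, 175] 36 [166, 164, 174] 38 [165, 163, 173] 40 [168, 165, 176] 42 [175, 174, 183] 44 [169, 170, 170] 46 [91, 92, 93] 48 [111, 111, 112] 50 [116, 117, 118] 
scene handle [397.1 321.3  55.7  17.2   8. ] tray [-91.61335242  27.15499324]
-2 [152, 150, 152] 0 [154, 152, 156] 2 [203, 207, 209] 4 [251, 255, 255] 6 [252, 255, 255] 8 [219, 224, 226] 10 [173, 173, 182] 12 [213, 209, 225] 14 [209, 205, 223] 16 [209, 205, 223] 18 [209, 202, 221] 20 [208, 201, 220] 22 [203, 203, 221] 24 [206, 202, 221] 26 [209, 204, 222] 28 [208, 205, 221] 30 [200, 197, 216] 32 [199, 195, 213] 34 [209, 205, 222] 36 [211, 206, 222] 38 [209, 205, 223] 40 [207, 202, 222] 42 [206, 201, 222] 44 [224, 225, 235] 46 [184, 195, 200] 48 [135, 139, 142] 50 [142, 138, 141]
```

```bash
python3 -c "
from rig import arm
print(arm.close_job())"
```

```text
the job is handed in; nothing more can be done
None
```

The job is handed in: the spatula, the wooden brush and both T-brackets lie in their tray nests, and the six runners stand as a three-layer crosswise tower centred on the stand; the final pictures showed all of it in place, at about 66 s on the robot's clock.

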